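# Leak-test the tubes

### The arm

A 6-joint arm with a two-finger parallel gripper is mounted at the origin on a cart in front of the work surface, level with it; the furniture and walls round the work are solid. World frame = base frame: x ahead of the robot, y to its left, z up, the work surface at z = 0. Lengths are in m, angles in rad, forces in N, time in s.
With the tool pointing down it reaches from about 0.325 to 0.875 m from the base axis. Payload 4.4 kg.
Tool frame: the origin (TCP) lies between the finger pads, 19 mm behind the fingertips; this is the grasp point; z points along the fingers, y is the direction in which the jaws open and shut (so a half turn about z gives the same grasp; the last joint's range is limited). The gripper opens to 85 mm and grips with 20 to 120 N. Pads are 22 mm wide; open, the fingers measure 114 mm over their backs; the gripper's body (76 mm by 85 mm) begins 54 mm behind the grasp point. The pads swing forward as they close: fully open they stand 13 mm farther back than shut.
Start: joints at [-1.411, 0.207, 1.542, -0, 1.393, -0.15], TCP at [0.175, -0.548, 0.25] pointing down, gripper open.
Joint ranges: [-2.73, 2.73], [-0.86, 2.22], [0.23, 2.46], [-1.11, 4.25], [0.08, 2.63], [-2.82, 2.82]. Speed limits (rad/s): [2.79, 2.79, 3.14, 3.14, 3.14, 3.14].

### API

Orientations are given as a unit quaternion [w, x, y, z].
In Python, from station import r gives the robot as it stands.
- The arm moves only by the shell command python3 -m crank 'ROWS' [FORCE]. ROWS is JSON, a list of rows, each an object of numbers: "x", "y", "z": the shift along the tool's x, y, z in mm; "twist": the turn about the tool's z in rad; "claw": the opening, from -1 (shut) to 1 (fully open), so that 0 is half open. A call has 1 to 20 rows; each row is the pose to reach, as a shift and turn from the pose measured when the call began, along the tool's axes at that moment; what a row does not reach only later rows make up. A row lasts 1/12 s, in which the tool goes at most 41.7 mm and 7.16 degrees, less where a joint would pass 70% of its speed; a pose out of reach is approached as far as the arm can. A call with a gripper value outside its range is refused whole. The fingers move at their own pace and stop on an object; FORCE is the grip in N (left out, the last holds). Time passes only in rows, so rows that repeat a pose let the fingers close. It gives the time, the measured TCP pose, the force and the opening at its end, in the units of the state.
- r.get_obs(): the state, without advancing time (a new reading comes with each control period).
- r.get_image(name): name is "side" or "top" or "wrist"; returns (picture, depth): 384x512x3 uint8, red, green, blue; 384x512 float32, m along the optical axis (not along the pixel's ray), 0 where there is no reading.
- r.camera_params(name): a dict with "mtx" (3x3 intrinsics, pixels), "position" and "attitude" of the camera in the world. Camera axes: x right, y up, looking along -z (the intrinsics and any distortion apply to the point x, -y, -z); pixel columns grow to the right and rows downward; lengths in m; the calibration is good to about 2 mm. A picture is of the moment at which its call begins: read the wrist's pose just before it. camera_params takes no time and is no camera call; for the wrist camera it gives the pose at the moment of the call.
- r.close_job(): hands the job in, once; it reports no verdict.
Trained networks look in the newest picture that a camera, given by its name, has taken for a name from the list of things; names that differ only in an ending like _2 or _b are one class to them, and where a whole thing is asked for, a point or a joint stands for the part that bears it (a point fixed in the world has none). Each returns a list of dicts, best first, with "conf" (0 to 1); they miss things now and then, are a little off and sometimes report something else, mostly with a low value. They report only what shows in the picture. A call takes as long as a camera call.
- r.trace(target, camera): "region" (384x512 bool, what is visible of it) and "location" ([column, row] in pixels, amid what is visible of it).
- r.pinpoint(target, camera): "location" ([column, row] in pixels: a listed point, or the origin of a listed thing).
The state is a dict: "clock": time; "q": joint angles; "qd": joint speeds; "joint_torque": joint torques, N m; "tcp_pos": TCP position; "tcp_rot": TCP orientation; "wrist_force": force on the tool from outside, world axes, zero at the start; "moment": the same for the moment, N m; "grip_width": finger opening in m.
Only numpy, scipy, OpenCV 4.12 (cv2) and the standard library are available. Lean on these libraries where they do the work, as an engineer would, in place of code of your own. Each camera call takes 0.05 s, during which the arm holds its last target. There are 200 camera calls.

### The job

Run the leak test on the tubes: pull the square-ended blanking bar up out of the clip block and lay it inside the cardboard tray, and press every hexagon-ended tube lying on the worktop down into a clip station of its own until it is fully home and the sprung jaw has closed over it. When all that is done, twist the start key on the control box clockwise all the way to its stop and let it spring back, then pull the tubes out again and lay them in the tray with the bar. Leave the mug where it stands.

Things in the scene. Friction and masses are not known exactly. Their poses are not given: they have to be found in the camera images.
- clip_block: Fixed block, base 166 x 236 x 12 mm, origin under its centre; x along the clipped tubes, y across its 3 stations. A station: two 14 mm wide forks at x = +-45 mm (76 mm gap, clear down to z 28 mm), fixed wall at +y (76 mm high), black sprung jaw at -y (82 mm high), funnel mouth (4 mm off centre is caught). Rods go in and out vertically, held at the middle, with 10 to 15 N.
- seat0 (a point): Where the middle of the axis of a tube fully home in station 0 lies: 62 mm above the worktop, at y = -75 mm in the clip block's frame; same axes as the clip block (x along the tube). The end fittings must lie outside the forks, which leaves about 10 mm of play along x.
- seat1 (a point): Where the middle of the axis of a tube fully home in station 1 lies: 62 mm above the worktop, at y = 0 mm in the clip block's frame; same axes as the clip block (x along the tube). The end fittings must lie outside the forks, which leaves about 10 mm of play along x. The blanking bar starts here.
- seat2 (a point): Where the middle of the axis of a tube fully home in station 2 lies: 62 mm above the worktop, at y = 75 mm in the clip block's frame; same axes as the clip block (x along the tube). The end fittings must lie outside the forks, which leaves about 10 mm of play along x.
- jaw0 (a joint): How far the black sprung jaw of seat0 is open, rad: 0 closed, grows as it swings outward (towards -y of the clip block); a tube going in or out pushes it to about 0.1; limit 0.5.
- jaw1 (a joint): How far the black sprung jaw of seat1 is open, rad: 0 closed, grows as it swings outward (towards -y of the clip block); a tube going in or out pushes it to about 0.1; limit 0.5.
- jaw2 (a joint): How far the black sprung jaw of seat2 is open, rad: 0 closed, grows as it swings outward (towards -y of the clip block); a tube going in or out pushes it to about 0.1; limit 0.5.
- tube0: One of two or three like air tubes (an absent one reads None from the start): aluminium, 18 mm diameter, 170 mm long, a steel hexagon fitting 22 mm long, 28 mm across flats, at each end (126 mm of bare tube between), about 150 g. Origin at the middle of its axis, x along the axis. Lies on a flat of its fittings, axis 14 mm above the worktop; does not roll freely.
- tube1: One of two or three like air tubes (an absent one reads None from the start): aluminium, 18 mm diameter, 170 mm long, a steel hexagon fitting 22 mm long, 28 mm across flats, at each end (126 mm of bare tube between), about 150 g. Origin at the middle of its axis, x along the axis. Lies on a flat of its fittings, axis 14 mm above the worktop; does not roll freely.
- tube2: One of two or three like air tubes (an absent one reads None from the start): aluminium, 18 mm diameter, 170 mm long, a steel hexagon fitting 22 mm long, 28 mm across flats, at each end (126 mm of bare tube between), about 150 g. Origin at the middle of its axis, x along the axis. Lies on a flat of its fittings, axis 14 mm above the worktop; does not roll freely.
- blank_bar: Dark steel blanking bar, 18 mm diameter, 170 mm long, like the tubes but with square ends, 22 mm long and 28 mm square; 150 g. Starts clipped into the middle station. Origin at the middle of its axis, x along the axis.
- tray: Open cardboard tray, 213 x 177 mm (x, y), 55 mm high, fixed in place; walls 5 mm, floor 3 mm thick. Origin under the centre of the tray.
- control_box: Fixed grey control box, 64 x 64 x 38 mm, with the start key on top. Origin at the centre of its underside.
- start_key (a joint): Angle of the start key, rad: 0 at rest, grows clockwise seen from above, 1.2 at its stop. A spring turns it back (about 0.02 Nm at rest, 0.1 Nm at the stop).
- key_grip (a point): On the key's upright turning axis, 70 mm above the worktop, the height for the TCP to grip. The key is an upright black bar 46 mm long (along this point's x, which turns with the key), 12 mm thick (y), from 47 to 79 mm above the worktop; the box and a steel ring lie below 44 mm.
- mug: White mug with a handle, 82 mm wide, 94 mm high, a bystander. Origin at the centre of its underside.

How it is judged:
By the outcome, as a careful person would: the job done as asked, in the order asked, and still so for the second after the job is handed in, with the robot touching nothing.
Of tube0, tube1, tube2 only 2 to 3 are there at a start; the rules pass over those that are not, and their reading is None.
At some moment in a run one of tube0, tube1, tube2 may be knocked a few centimetres aside while the robot is not near it.
Once in a run the grip may slacken for a moment while it holds something.
It also fails if it takes over 210 s, if anything falls off the work surface, if the arm or the gripper's body presses on something with over 40 N, if the wrist force passes 120 N, or if a joint passes its speed limit or range.

## Working session

There is one attempt and no reset: what is moved stays moved. The work goes in short steps, Python scripts to look and compute and a shell command to move; the robot and the scene stay as the last step left them, time stands still between calls to the robot, and variables do not carry over. Pictures are saved under pics/ and viewed, about 12 in all and at most 16, crops included, and the job is handed in when it is done.

```bash
mkdir -p pics; ls; cat > h.py <<'E'
from station import r
import numpy as np, cv2
from scipy.spatial.transform import Rotation as R
def Rq(q): return R.from_quat([q[1],q[2],q[3],q[0]])
def cam(n):
    c=r.camera_params(n); return np.array(c['mtx']),np.array(c['position']),c
def att(c):
    a=np.array(c['attitude']); return Rq(a).as_matrix() if a.size==4 else a
def ray(n,px,c=None):
    c=c or r.camera_params(n); m=np.array(c['mtx'])
    d=np.array([(px[0]-m[0,2])/m[0,0],-(px[1]-m[1,2])/m[1,1],-1.]); return np.array(c['position']),att(c)@d
def onz(n,px,z,c=None):
    o,d=ray(n,px,c); return o+d*(z-o[2])/d[2]
def ondepth(n,px,dep,c=None):
    o,d=ray(n,px,c); return o+d*dep
def proj(n,p,c=None):
    c=c or r.camera_params(n); m=np.array(c['mtx']); v=att(c).T@(np.array(p)-np.array(c['position']))
    return m[0,0]*v[0]/-v[2]+m[0,2], m[1,1]*-v[1]/-v[2]+m[1,2]
def save(n,f,img=None):
    if img is None: img,_=r.get_image(n)
    cv2.imwrite('pics/'+f,img[:,:,::-1])
E
python3 - <<'E'
from h import *
print(r.get_obs())
ims=[]
for n in('top','side'):
    print(r.camera_params(n)); im,d=r.get_image(n); ims.append(im)
    save(n,n+'0.png',im); np.save(n+'d.npy',d)
    for t in ['clip_block','tube0','blank_bar','tray','control_box','key_grip','mug','seat0','seat1','seat2']:
        print(n,t,[(np.round(x['location']).tolist(),round(x['conf'],2)) for x in r.pinpoint(t,n)])
E
```

```text
pics
{'clock': 0.0, 'q': array([-1.41148068e+00,  2.07437973e-01,  1.54300148e+00, -7.30278029e-06,
        1.39350475e+00, -1.50504045e-01]), 'qd': array([ 3.06150662e-04,  6.62985715e-05,  9.14666429e-04, -5.77682308e-04,
        1.82887680e-03, -3.47370602e-04]), 'joint_torque': array([ 4.43922809e-04, -3.83031464e+01, -2.91596872e+01, -3.14134877e-05,
        1.03407216e-02,  1.28090903e-05]), 'tcp_pos': array([ 0.17517656, -0.5468916 ,  0.24879298]), 'tcp_rot': array([-1.17575045e-03,  9.88024662e-01,  1.54291557e-01, -8.77358387e-06]), 'wrist_force': array([-0.36903888, -0.33354663,  0.21389256]), 'moment': array([0.00066174, 0.05763204, 0.01183522]), 'grip_width': 0.08522415018379896}
{'mtx': array([[454.40792252,   0.        , 257.05267854],
       [  0.        , 454.40792252, 186.36700539],
       [  0.        ,   0.        ,   1.        ]]), 'position': array([ 0.38689981, -0.06229058,  1.48885933]), 'attitude': array([-0.69859064, -0.02733138,  0.03453392,  0.71416491])}
top clip_block [([307.0, 165.0], 0.92)]
top tube0 [([203.0, 145.0], 0.89), ([331.0, 162.0], 0.75), ([21
[... 617 characters left out ...]
 'position': array([ 0.53390026, -1.67933542,  0.97752786]), 'attitude': array([ 0.86192722,  0.50695742,  0.00318268, -0.00809415])}
side clip_block [([271.0, 228.0], 0.71), ([272.0, 214.0], 0.31), ([218.0, 212.0], 0.17)]
side tube0 [([287.0, 180.0], 0.64), ([231.0, 178.0], 0.51), ([255.0, 185.0], 0.48)]
side blank_bar [([270.0, 211.0], 0.74)]
side tray [([236.0, 156.0], 0.61)]
side control_box [([221.0, 226.0], 0.81)]
side key_grip [([219.0, 210.0], 0.58)]
side mug [([256.0, 273.0], 0.62), ([220.0, 226.0], 0.47)]
side seat0 [([268.0, 215.0], 0.97), ([271.0, 202.0], 0.78)]
side seat1 [([268.0, 215.0], 0.97), ([271.0, 202.0], 0.78)]
side seat2 [([268.0, 215.0], 0.97), ([271.0, 202.0], 0.78)]
```

View pics/top0.png

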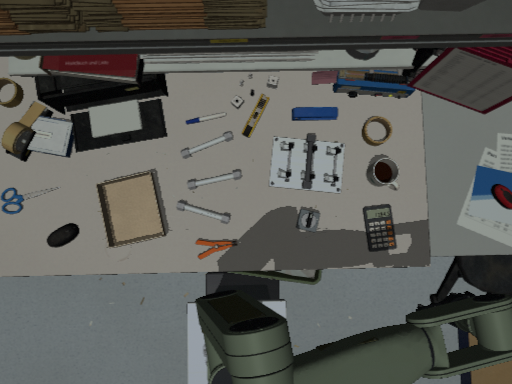

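View pics/side0.png

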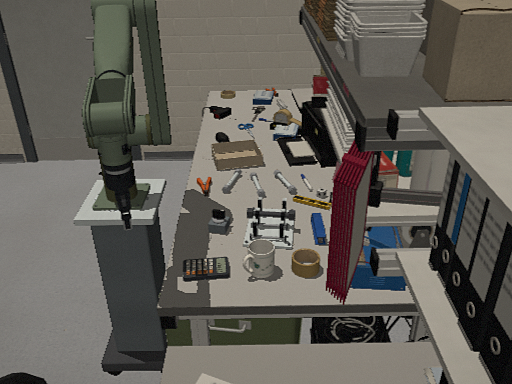

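The top view shows three tubes (about (207,144), (215,180), (203,212)), the tray (131,208), the block (307,163), the key (309,219) and the mug (383,170). The side view agrees. I'll now measure positions.

```bash
cat >> h.py <<'E'
def rect(n,t,z,img=True,k=1):
    if img: r.get_image(n)
    out=[]
    for x in r.trace(t,n):
        m=x['region'].astype(np.uint8)
        ys,xs=np.nonzero(m)
        if len(xs)<20: continue
        P=np.array([onz(n,p,z)[:2] for p in zip(xs,ys)])
        (c,s,a)=cv2.minAreaRect((P*1000).astype(np.float32))
        a=a if s[0]>=s[1] else a+90
        a=(a+90)%180-90
        out.append((t,round(x['conf'],2),np.round(c).tolist(),np.round(sorted(s)).tolist(),round(a,1),len(xs)))
    return out
E
python3 - <<'E'
from h import *
r.get_image('top')
for t,z in [('tube0',.02),('blank_bar',.065),('clip_block',.012),('tray',.055),('control_box',.038),('start_key',.079),('mug',.094)]:
    for o in rect('top',t,z,False): print(o)
for t,z in [('tube0',.014),('key_grip',.07),('seat0',.062),('clip_block',0),('tray',0),('control_box',0)]:
    for x in r.pinpoint(t,'top'): print(t,round(x['conf'],2),np.round(onz('top',x['location'],z)*1000))
d=np.load('topd.npy')
for p in [(131,208),(104,210),(207,144),(307,163),(310,219),(383,170),(310,112),(262,20),(310,40),(360,45)]:
    if d[p[1],p[0]]: print(p,np.round(ondepth('top',p,d[p[1],p[0]]),3))
im=cv2.imread('pics/top0.png')[90:260,90:430]; cv2.imwrite('pics/crop.png',cv2.resize(im,(800,400),interpolation=cv2.INTER_CUBIC))
E
```

```text
('tube0', 0.93, [438.0, 96.0], [29.0, 172.0], 70.8, 259)
('tube0', 0.91, [541.0, 61.0], [33.0, 179.0], -79.1, 375)
('tube0', 0.63, [657.0, 83.0], [30.0, 173.0], -69.3, 319)
('blank_bar', 0.72, [588.0, -243.0], [29.0, 172.0], -6.8, 326)
('blank_bar', 0.67, [403.0, -236.0], [66.0, 68.0], 76.6, 446)Traceback (most recent call last):
  File "<stdin>", line 4, in <module>
  File "h.py", line 29, in rect
    P=np.array([onz(n,p,z)[:2] for p in zip(xs,ys)])
                ~~~^^^^^^^
  File "h.py", line 13, in onz
    o,d=ray(n,px,c); return o+d*(z-o[2])/d[2]
        ~~~^^^^^^^^
  File "h.py", line 10, in ray
    c=c or r.camera_params(n); m=np.array(c['mtx'])
           ~~~~~~~~~~~~~~~^^^
ValueError: time passes only in moves, steps and waits
```

```bash
sed -i 's/^def rect/def rect/; s/    out=\[\]/    out=[]; c0=r.camera_params(n)/; s/onz(n,p,z)\[:2\] for/onz(n,p,z,c0)[:2] for/' h.py
python3 - <<'E'
from h import *
r.get_image('top'); C=r.camera_params('top')
for t,z in [('clip_block',.012),('tray',.055),('control_box',.038),('start_key',.079),('mug',.094)]:
    for o in rect('top',t,z,False): print(o)
for t,z in [('tube0',.014),('key_grip',.07),('seat0',.062),('clip_block',0),('tray',0),('control_box',0)]:
    for x in r.pinpoint(t,'top'): print(t,round(x['conf'],2),np.round(onz('top',x['location'],z,C)*1000))
d=np.load('topd.npy')
for p in [(131,208),(104,210),(207,144),(307,163),(310,219),(383,170),(310,112),(262,20),(310,40),(360,45)]:
    if d[p[1],p[0]]: print(p,np.round(ondepth('top',p,d[p[1],p[0]],C),3))
im=cv2.imread('pics/top0.png')[90:260,90:430]; cv2.imwrite('pics/crop.png',cv2.resize(im,(800,400),interpolation=cv2.INTER_CUBIC))
E
```

```text
('clip_block', 0.58, [587.0, -244.0], [174.0, 239.0], 81.8, 3361)
('tray', 0.58, [449.0, 321.0], [186.0, 214.0], 12.5, 3860)
('control_box', 0.96, [403.0, -239.0], [66.0, 71.0], 74.7, 436)
('control_box', 0.37, [551.0, -485.0], [101.0, 103.0], 83.4, 826)
('start_key', 0.54, [402.0, -238.0], [9.0, 31.0], -1.9, 32)
('start_key', 0.53, [536.0, 53.0], [30.0, 168.0], -79.1, 357)
('mug', 0.6, [542.0, -469.0], [98.0, 100.0], 83.1, 792)
tube0 0.76 [551.  56.  14.]
tube0 0.53 [664.  88.  14.]
key_grip 0.56 [ 401. -239.   70.]
seat0 0.92 [ 587. -315.   62.]
seat0 0.57 [ 589. -254.   62.]
seat0 0.55 [ 599. -177.   62.]
clip_block 0.56 [ 578. -241.    0.]
tray 0.58 [447. 328.   0.]
control_box 0.74 [441. 330.   0.]
control_box 0.66 [ 416. -238.    0.]
(131, 208) [ 0.455  0.335 -0.001]
(104, 210) [0.449 0.41  0.038]
(207, 144) [0.659 0.082 0.015]
(307, 163) [ 0.582 -0.237  0.07 ]
(310, 219) [ 0.405 -0.24   0.08 ]
(383, 170) [ 0.559 -0.487  0.033]
(310, 112) [ 0.752 -0.256  0.042]
(262, 20) [ 0.787 -0.089  0.634]
(310, 40) [ 0.758 -0.186  0.603]
(360, 45) [ 0.759 -0.294  0.57 ]
```

View pics/crop.png

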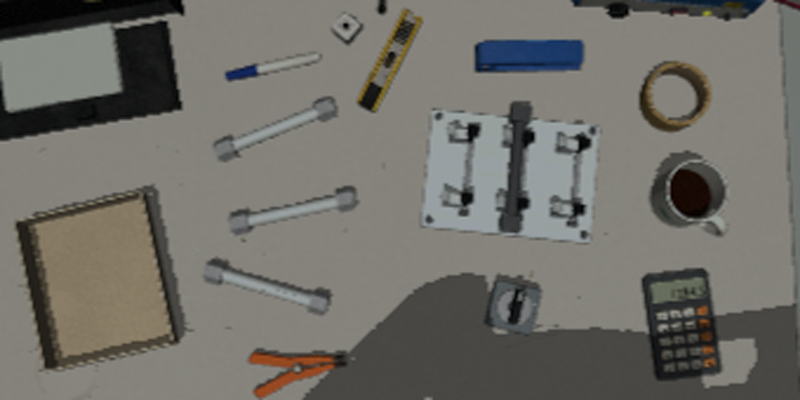

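The crop shows the bar upright in the image in the middle station, with the black jaws on the right (world −y). So the block's y axis runs roughly along world +y, with yaw about −7.5°. I'll write a shift calculator and hover over the block.

```bash
cat >> h.py <<'E'
def go(x,y,z,yaw=None,frm=None):
    "target mm, yaw deg of tool x (mod 180) -> shift in tool axes mm, twist rad"
    o=r.get_obs(); M=Rq(o['tcp_rot']).as_matrix(); p=np.array(o['tcp_pos'])*1000
    s=M.T@(np.array([x,y,z])-p); cur=np.degrees(np.arctan2(M[1,0],M[0,0]))
    t=0 if yaw is None else -((yaw-cur+90)%180-90)
    print('pos',np.round(p,1),'yaw',round(cur,1),'q6',round(o['q'][5],2),'| x %.0f y %.0f z %.0f twist %.3f'%(*s,np.radians(t)))
def ob():
    o=r.get_obs(); M=Rq(o['tcp_rot']).as_matrix()
    print('t',round(o['clock'],1),'pos',np.round(np.array(o['tcp_pos'])*1000,1),'yaw',round(np.degrees(np.arctan2(M[1,0],M[0,0])),1),'tilt',np.round(M[:2,2],3),'F',np.round(o['wrist_force'],1),'w',round(o['grip_width'],4),'q',np.round(o['q'],2))
E
python3 -c "
from h import *
go(575,-243,280,-7.5)"
```

```text
pos [ 175.3 -547.6  250. ] yaw 17.7 q6 -0.15 | x 474 y -168 z -30 twist 0.441
```

```bash
python3 -m crank '[{"x":474,"y":-168,"z":-30,"twist":0.44},{"x":474,"y":-168,"z":-30,"twist":0.44},{"x":474,"y":-168,"z":-30,"twist":0.44},{"x":474,"y":-168,"z":-30,"twist":0.44},{"x":474,"y":-168,"z":-30,"twist":0.44},{"x":474,"y":-168,"z":-30,"twist":0.44},{"x":474,"y":-168,"z":-30,"twist":0.44},{"x":474,"y":-168,"z":-30,"twist":0.44},{"x":474,"y":-168,"z":-30,"twist":0.44},{"x":474,"y":-168,"z":-30,"twist":0.44},{"x":474,"y":-168,"z":-30,"twist":0.44},{"x":474,"y":-168,"z":-30,"twist":0.44},{"x":474,"y":-168,"z":-30,"twist":0.44},{"x":474,"y":-168,"z":-30,"twist":0.44},{"x":474,"y":-168,"z":-30,"twist":0.44},{"x":474,"y":-168,"z":-30,"twist":0.44}]'
python3 - <<'E'
from h import *
ob(); C=r.camera_params('wrist'); im,d=r.get_image('wrist'); save('wrist','w1.png',im); print(C)
for o in rect('wrist','blank_bar',.062,False)+rect('wrist','clip_block',.012,False): print(o)
for t,z in [('blank_bar',.062),('seat0',.062),('clip_block',0)]:
    for x in r.pinpoint(t,'wrist'): print(t,round(x['conf'],2),np.round(x['location']),np.round(onz('wrist',x['location'],z,C)*1000))
E
```

```text
t 1.9 pos [ 175.3 -547.6  250. ] yaw 17.7 tilt [-0.  0.] F [ 0.4 -0.2 -0.1] w 0.0855 q [-1.41  0.21  1.54 -0.    1.39 -0.15]
{'mtx': array([[281.12173306,   0.        , 260.56024421],
       [  0.        , 281.12173306, 196.61509078],
       [  0.        ,   0.        ,   1.        ]]), 'position': array([ 0.25181991, -0.5226581 ,  0.37343807]), 'attitude': array([ 0.79726499, -0.12906166,  0.09392939, -0.58214165])}schema error: expected keys x, y, z, twist, claw
```

View pics/w1.png

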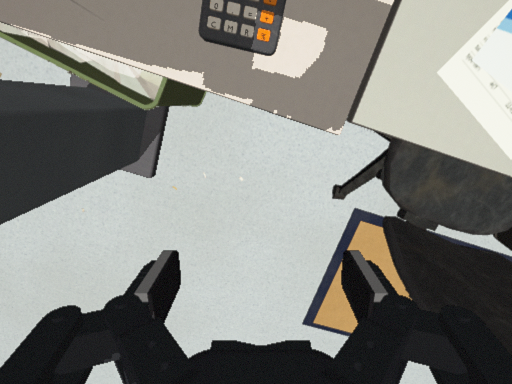

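The move was refused because each row needs every key. That picture shows only the start view: calculator at the top, fingers at the bottom.

```bash
python3 -m crank '[{"x":474,"y":-168,"z":-30,"twist":0.44,"claw":1},{"x":474,"y":-168,"z":-30,"twist":0.44,"claw":1},{"x":474,"y":-168,"z":-30,"twist":0.44,"claw":1},{"x":474,"y":-168,"z":-30,"twist":0.44,"claw":1},{"x":474,"y":-168,"z":-30,"twist":0.44,"claw":1},{"x":474,"y":-168,"z":-30,"twist":0.44,"claw":1},{"x":474,"y":-168,"z":-30,"twist":0.44,"claw":1},{"x":474,"y":-168,"z":-30,"twist":0.44,"claw":1},{"x":474,"y":-168,"z":-30,"twist":0.44,"claw":1},{"x":474,"y":-168,"z":-30,"twist":0.44,"claw":1},{"x":474,"y":-168,"z":-30,"twist":0.44,"claw":1},{"x":474,"y":-168,"z":-30,"twist":0.44,"claw":1},{"x":474,"y":-168,"z":-30,"twist":0.44,"claw":1},{"x":474,"y":-168,"z":-30,"twist":0.44,"claw":1},{"x":474,"y":-168,"z":-30,"twist":0.44,"claw":1},{"x":474,"y":-168,"z":-30,"twist":0.44,"claw":1}]'
cat > look.py <<'E'
import sys
from h import *
ob(); C=r.camera_params('wrist'); im,d=r.get_image('wrist'); save('wrist',sys.argv[1]+'.png',im); np.save('wd.npy',d)
for a in sys.argv[2:]:
    t,z=a.split(':'); z=float(z)/1000
    if t[0]=='+':
        for x in r.pinpoint(t[1:],'wrist'): print(t,round(x['conf'],2),np.round(x['location']),np.round(onz('wrist',x['location'],z,C)*1000))
    else:
        for o in rect('wrist',t,z,False): print(o)
E
python3 look.py w2 blank_bar:62 clip_block:12 +blank_bar:62 +seat0:62 +clip_block:0
```

```text
clock: 3.53
tcp_pos: [0.5744, -0.244, 0.2796]
tcp_rot: [0.0, 0.998, -0.066, -0.001]
wrist_force: [-0.4, -0.2, 0.0]
grip_width: 0.0853
t 3.5 pos [ 574.4 -244.   279.6] yaw -7.5 tilt [-0.001 -0.   ] F [-0.4 -0.2  0. ] w 0.0853 q [-0.54  0.29  1.38 -0.    1.48  1.16]
('blank_bar', 0.66, [587.0, -240.0], [29.0, 174.0], -7.2, 2307)
('clip_block', 0.78, [587.0, -241.0], [166.0, 236.0], 83.2, 17981)
+blank_bar 0.94 [254. 160.] [ 589. -238.   62.]
+seat0 0.94 [317. 158.] [ 582. -314.   62.]
+seat0 0.76 [253. 163.] [ 586. -237.   62.]
+seat0 0.6 [195. 160.] [ 599. -166.   62.]
+clip_block 0.88 [261. 154.] [ 585. -246.    0.]
+clip_block 0.5 [ 60. 210.] [539.  71.   0.]
```

View pics/w2.png

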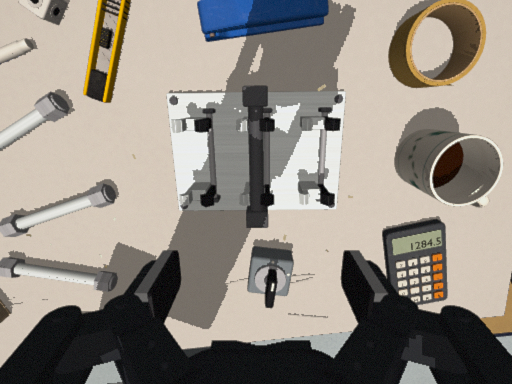

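The wrist view fits the block exactly: centre (587,−241), yaw about −7°, bar centre near pixel (256,157). Next I descend and grip the bar.

```bash
python3 -c "
from h import *
go(587.5,-240,69,-7.0)"
```

```text
pos [ 574.8 -244.1  280.1] yaw -7.6 q6 1.16 | x 12 y -6 z 211 twist -0.010
```

```bash
python3 -m crank '[{"x":12,"y":-6,"z":30,"twist":-0.01,"claw":0.6},{"x":12,"y":-6,"z":60,"twist":-0.01,"claw":0.3},{"x":12,"y":-6,"z":90,"twist":-0.01,"claw":0.3},{"x":12,"y":-6,"z":120,"twist":-0.01,"claw":0.3},{"x":12,"y":-6,"z":150,"twist":-0.01,"claw":0.3},{"x":12,"y":-6,"z":175,"twist":-0.01,"claw":0.3},{"x":12,"y":-6,"z":195,"twist":-0.01,"claw":0.3},{"x":12,"y":-6,"z":211,"twist":-0.01,"claw":0.3},{"x":12,"y":-6,"z":211,"twist":-0.01,"claw":0.3},{"x":12,"y":-6,"z":211,"twist":-0.01,"claw":-1},{"x":12,"y":-6,"z":211,"twist":-0.01,"claw":-1},{"x":12,"y":-6,"z":211,"twist":-0.01,"claw":-1},{"x":12,"y":-6,"z":211,"twist":-0.01,"claw":-1},{"x":12,"y":-6,"z":211,"twist":-0.01,"claw":-1},{"x":12,"y":-6,"z":211,"twist":-0.01,"claw":-1},{"x":12,"y":-6,"z":211,"twist":-0.01,"claw":-1}]' 60; python3 -c "
from h import *
ob()"
```

```text
clock: 5.17
tcp_pos: [0.5889, -0.2408, 0.0714]
tcp_rot: [0.001, 0.998, -0.061, 0.002]
wrist_force: [-0.6, -0.4, 5.5]
grip_width: 0.0156
t 5.2 pos [ 588.9 -240.8   71.4] yaw -7.0 tilt [ 0.003 -0.003] F [-0.6 -0.4  5.5] w 0.0156 q [-0.52  0.52  1.52 -0.    1.1   1.17]
```

```bash
python3 -m crank '[{"x":0,"y":0,"z":-6,"twist":0,"claw":-1},{"x":0,"y":0,"z":-12,"twist":0,"claw":-1},{"x":0,"y":0,"z":-18,"twist":0,"claw":-1},{"x":0,"y":0,"z":-24,"twist":0,"claw":-1},{"x":0,"y":0,"z":-30,"twist":0,"claw":-1},{"x":0,"y":0,"z":-36,"twist":0,"claw":-1},{"x":0,"y":0,"z":-42,"twist":0,"claw":-1},{"x":0,"y":0,"z":-55,"twist":0,"claw":-1},{"x":0,"y":0,"z":-70,"twist":0,"claw":-1},{"x":0,"y":0,"z":-85,"twist":0,"claw":-1},{"x":0,"y":0,"z":-100,"twist":0,"claw":-1},{"x":0,"y":0,"z":-100,"twist":0,"claw":-1}]'; python3 look.py w3 blank_bar:164 +blank_bar:164; python3 -c "
from h import *
go(450,300,170,10)
d=np.load('wd.npy'); print(d[250:384:20,256])"
```

```text
clock: 6.17
tcp_pos: [0.5909, -0.2419, 0.1765]
tcp_rot: [0.003, 0.998, -0.061, 0.006]
wrist_force: [0.9, -0.5, 0.3]
grip_width: 0.0157
t 6.2 pos [ 590.9 -241.9  176.5] yaw -7.0 tilt [ 0.011 -0.007] F [ 0.9 -0.5  0.3] w 0.0157 q [-0.52  0.39  1.46 -0.    1.28  1.17]
('blank_bar', 0.61, [604.0, -243.0], [31.0, 144.0], -6.9, 10355)
+blank_bar 0.88 [260. 262.] [ 588. -241.  164.]
pos [ 588.3 -240.5  171.3] yaw -7.0 q6 1.17 | x -203 y -520 z -0 twist -0.297
[0.14102402 0.14425702 0.147515   0.15107533 0.15586154 0.08342814
 0.07807209]
```

View pics/w3.png

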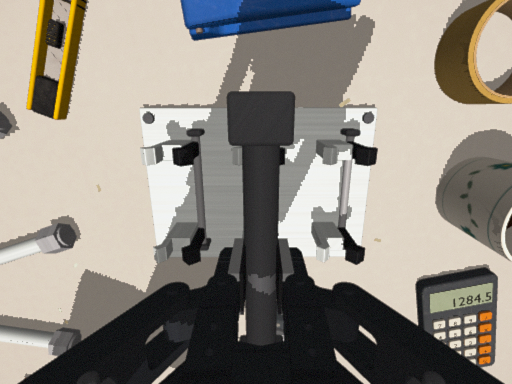

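The bar is out and held square (pixel (260,240)). I carry it over the tray and look at the tray from there.

```bash
python3 -m crank '[{"x":-25,"y":-60,"z":-20,"twist":-0.05,"claw":-1},{"x":-50,"y":-100,"z":-40,"twist":-0.1,"claw":-1},{"x":-64,"y":-140,"z":-50,"twist":-0.1,"claw":-1},{"x":-80,"y":-170,"z":-60,"twist":-0.12,"claw":-1},{"x":-90,"y":-210,"z":-70,"twist":-0.15,"claw":-1},{"x":-110,"y":-250,"z":-80,"twist":-0.2,"claw":-1},{"x":-130,"y":-290,"z":-80,"twist":-0.2,"claw":-1},{"x":-150,"y":-330,"z":-80,"twist":-0.25,"claw":-1},{"x":-170,"y":-370,"z":-80,"twist":-0.3,"claw":-1},{"x":-190,"y":-410,"z":-80,"twist":-0.33,"claw":-1},{"x":-203,"y":-450,"z":-80,"twist":-0.33,"claw":-1},{"x":-203,"y":-490,"z":-80,"twist":-0.33,"claw":-1},{"x":-203,"y":-520,"z":-80,"twist":-0.33,"claw":-1},{"x":-203,"y":-520,"z":-80,"twist":-0.33,"claw":-1},{"x":-203,"y":-520,"z":-80,"twist":-0.33,"claw":-1}]'; python3 look.py w4 tray:55 +tray:0 tube0:20
```

```text
clock: 7.57
tcp_pos: [0.4482, 0.3056, 0.2482]
tcp_rot: [0.0, 0.994, 0.107, 0.001]
wrist_force: [-0.9, -0.2, -1.5]
grip_width: 0.0159
t 7.6 pos [448.2 305.6 248.2] yaw 12.3 tilt [ 0.001 -0.   ] F [-0.9 -0.2 -1.5] w 0.0159 q [ 0.44  0.14  1.62 -0.    1.38  1.8 ]
('tray', 0.96, [451.0, 326.0], [178.0, 209.0], 11.9, 19922)
+tray 0.85 [245. 158.] [455. 328.   0.]
('tube0', 0.84, [540.0, 77.0], [30.0, 153.0], -78.6, 2042)
('tube0', 0.72, [647.0, 118.0], [33.0, 114.0], -64.8, 2251)
('tube0', 0.62, [438.0, 96.0], [32.0, 189.0], 72.2, 2124)
```

View pics/w4.png

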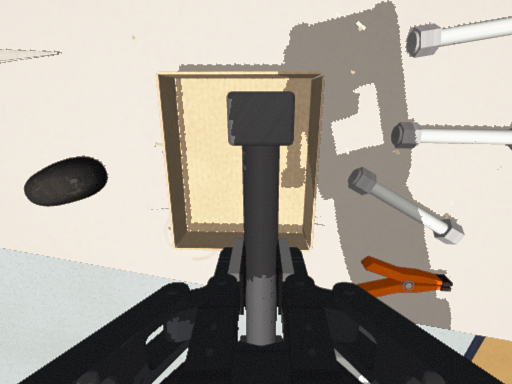

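The tray is centred at about (451,326), yaw 12° (pixels 165–325 × 72–247), and the bar hangs square above it. I'll lower the bar at the +y side.

```bash
python3 -c "
from h import *
go(440,380,28,12)"
```

```text
pos [449.2 299.5 248.3] yaw 11.9 q6 1.79 | x 8 y -82 z 220 twist -0.002
```

```bash
python3 -m crank '[{"x":8,"y":-40,"z":20,"twist":0,"claw":-1},{"x":8,"y":-70,"z":50,"twist":0,"claw":-1},{"x":8,"y":-82,"z":80,"twist":0,"claw":-1},{"x":8,"y":-82,"z":110,"twist":0,"claw":-1},{"x":8,"y":-82,"z":135,"twist":0,"claw":-1},{"x":8,"y":-82,"z":160,"twist":0,"claw":-1},{"x":8,"y":-82,"z":180,"twist":0,"claw":-1},{"x":8,"y":-82,"z":200,"twist":0,"claw":-1},{"x":8,"y":-82,"z":212,"twist":0,"claw":-1},{"x":8,"y":-82,"z":219,"twist":0,"claw":-1},{"x":8,"y":-82,"z":219,"twist":0,"claw":-1}]'; python3 -m crank '[{"x":0,"y":0,"z":0,"twist":0,"claw":-0.4},{"x":0,"y":0,"z":0,"twist":0,"claw":-0.4},{"x":0,"y":0,"z":0,"twist":0,"claw":-0.4},{"x":0,"y":0,"z":-20,"twist":0,"claw":-0.4},{"x":0,"y":0,"z":-50,"twist":0,"claw":-0.4},{"x":0,"y":0,"z":-90,"twist":0,"claw":0},{"x":0,"y":0,"z":-130,"twist":0,"claw":1},{"x":0,"y":0,"z":-170,"twist":0,"claw":1},{"x":0,"y":0,"z":-220,"twist":0,"claw":1}]'; python3 - <<'E'
from h import *
go(540,80,250,-60)
go(440,200,300,0)
E
```

```text
clock: 8.68
tcp_pos: [0.4414, 0.3789, 0.0295]
tcp_rot: [0.003, 0.995, 0.103, 0.0]
wrist_force: [-0.0, -1.6, -0.0]
grip_width: 0.0151
clock: 9.43
tcp_pos: [0.4416, 0.3793, 0.2441]
tcp_rot: [0.002, 0.995, 0.102, 0.001]
wrist_force: [0.5, -0.1, -0.4]
grip_width: 0.0728
pos [441.6 379.3 244.1] yaw 11.7 q6 1.93 | x 36 y 313 z -4 twist 1.252
pos [441.6 379.3 244.1] yaw 11.7 q6 1.93 | x -38 y 176 z -55 twist 0.205
```

```bash
python3 - <<'E'
from h import *
go(438,92,200,71)
E
```

```text
pos [441.6 379.3 244.1] yaw 11.7 q6 1.93 | x -62 y 280 z 45 twist -1.034
```

```bash
python3 -m crank '[{"x":-10,"y":40,"z":0,"twist":-0.12,"claw":1},{"x":-20,"y":80,"z":0,"twist":-0.24,"claw":1},{"x":-30,"y":120,"z":0,"twist":-0.36,"claw":1},{"x":-40,"y":160,"z":10,"twist":-0.48,"claw":1},{"x":-50,"y":200,"z":20,"twist":-0.6,"claw":1},{"x":-62,"y":240,"z":30,"twist":-0.72,"claw":1},{"x":-62,"y":280,"z":45,"twist":-0.84,"claw":1},{"x":-62,"y":280,"z":45,"twist":-0.95,"claw":1},{"x":-62,"y":280,"z":45,"twist":-1.034,"claw":1},{"x":-62,"y":280,"z":45,"twist":-1.034,"claw":1},{"x":-62,"y":280,"z":45,"twist":-1.034,"claw":1}]'; python3 look.py w5 tube0:16 +tube0:14 blank_bar:17; python3 -c "
from h import *
ob()"
```

```text
clock: 10.35
tcp_pos: [0.4385, 0.0918, 0.2014]
tcp_rot: [0.003, 0.816, 0.579, 0.001]
wrist_force: [0.7, 0.6, 1.4]
grip_width: 0.0856
t 10.3 pos [438.5  91.8 201.4] yaw 70.7 tilt [ 0.004 -0.004] F [0.7 0.6 1.4] w 0.0856 q [ 0.02 -0.02  1.9  -0.    1.26  0.35]
('tube0', 0.93, [438.0, 101.0], [32.0, 180.0], 72.3, 3092)
('tube0', 0.67, [543.0, 63.0], [33.0, 184.0], -78.7, 3301)
('tube0', 0.66, [659.0, 86.0], [33.0, 186.0], -68.7, 4143)
('tube0', 0.33, [619.0, -204.0], [153.0, 187.0], 81.1, 3732)
+tube0 0.86 [256. 172.] [436.  99.  14.]
+tube0 0.85 [358. 172.] [545.  61.  14.]
+tube0 0.84 [456. 114.] [659.  89.  14.]
t 10.6 pos [438.2  93.  201.1] yaw 71.0 tilt [ 0.004 -0.005] F [ 0.3  0.7 -0.1] w 0.0853 q [ 0.02 -0.02  1.9  -0.    1.26  0.35]
```

View pics/w5.png

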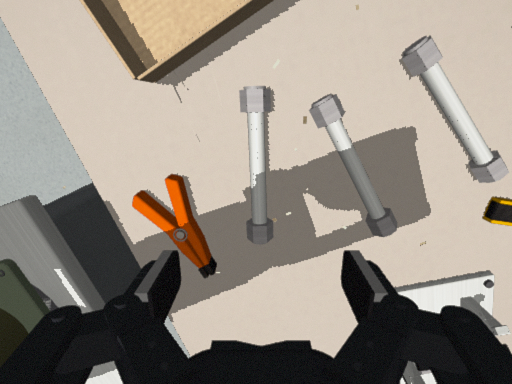

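Three tubes are clearly visible: the near one upright at pixels (256,86)–(260,243), the others at (355,165) and (455,110), all matching the estimates. Next I grasp the near tube.

```bash
python3 -c "
from h import *
go(437,99,23,72)"
```

```text
pos [438.2  93.  201.1] yaw 71.0 q6 0.35 | x 6 y -4 z 178 twist -0.018
```

```bash
python3 -m crank '[{"x":6,"y":-3,"z":30,"twist":-0.018,"claw":0.5},{"x":6,"y":-3,"z":65,"twist":-0.018,"claw":0.3},{"x":6,"y":-3,"z":100,"twist":-0.018,"claw":0.3},{"x":6,"y":-3,"z":130,"twist":-0.018,"claw":0.3},{"x":6,"y":-3,"z":150,"twist":-0.018,"claw":0.3},{"x":6,"y":-3,"z":165,"twist":-0.018,"claw":0.3},{"x":6,"y":-3,"z":175,"twist":-0.018,"claw":0.3},{"x":6,"y":-3,"z":178,"twist":-0.018,"claw":0.3},{"x":6,"y":-3,"z":178,"twist":-0.018,"claw":-1},{"x":6,"y":-3,"z":178,"twist":-0.018,"claw":-1},{"x":6,"y":-3,"z":178,"twist":-0.018,"claw":-1},{"x":6,"y":-3,"z":178,"twist":-0.018,"claw":-1},{"x":6,"y":-3,"z":178,"twist":-0.018,"claw":-1},{"x":6,"y":-3,"z":178,"twist":-0.018,"claw":-1}]' 60 ; python3 -m crank '[{"x":0,"y":0,"z":-15,"twist":0,"claw":-1},{"x":0,"y":0,"z":-40,"twist":0,"claw":-1},{"x":0,"y":0,"z":-75,"twist":0,"claw":-1},{"x":0,"y":0,"z":-110,"twist":0,"claw":-1},{"x":0,"y":0,"z":-140,"twist":0,"claw":-1},{"x":0,"y":0,"z":-150,"twist":0,"claw":-1},{"x":0,"y":0,"z":-150,"twist":0,"claw":-1}]';python3 look.py w6 +tube0:160;  python3 -c "
from h import *
go(578,-315.5,180,-7)"
```

```text
clock: 11.72
tcp_pos: [0.4394, 0.099, 0.0245]
tcp_rot: [0.004, 0.809, 0.588, 0.001]
wrist_force: [-1.6, -0.3, 5.6]
grip_width: 0.0155
clock: 12.3
tcp_pos: [0.4407, 0.0997, 0.1776]
tcp_rot: [0.006, 0.809, 0.588, 0.005]
wrist_force: [0.1, 1.0, -1.7]
grip_width: 0.0155
t 12.3 pos [440.7  99.7 177.6] yaw 72.0 tilt [ 0.014 -0.004] F [ 0.1  1.  -1.7] w 0.0155 q [ 0.03  0.01  1.92 -0.    1.2   0.35]
+tube0 0.84 [466. 129.] [558. 134. 160.]
+tube0 0.74 [264. 256.] [442.  98. 160.]
+tube0 0.71 [364. 184.] [504. 122. 160.]
pos [437.4  99.5 173.3] yaw 72.0 q6 0.35 | x -351 y 262 z -4 twist 1.379
```

View pics/w6.png

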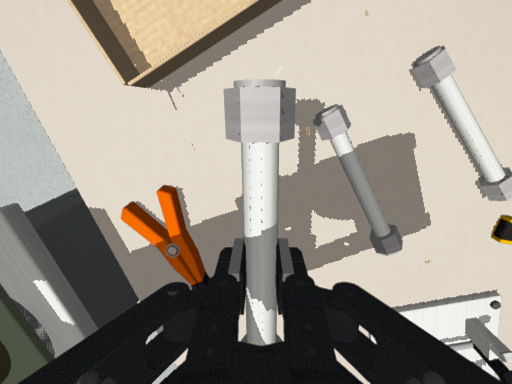

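The tube is held centrally: its fitting's inner edge is at row 142, against 145 for the bar. I take it over station 0.

```bash
python3 -m crank '[{"x":-25,"y":20,"z":-4,"twist":0.1,"claw":-1},{"x":-50,"y":40,"z":-4,"twist":0.2,"claw":-1},{"x":-75,"y":60,"z":-4,"twist":0.3,"claw":-1},{"x":-100,"y":80,"z":-4,"twist":0.4,"claw":-1},{"x":-130,"y":100,"z":-4,"twist":0.5,"claw":-1},{"x":-160,"y":120,"z":-4,"twist":0.6,"claw":-1},{"x":-190,"y":140,"z":-4,"twist":0.7,"claw":-1},{"x":-220,"y":165,"z":-4,"twist":0.8,"claw":-1},{"x":-250,"y":190,"z":-4,"twist":0.9,"claw":-1},{"x":-280,"y":215,"z":-4,"twist":1,"claw":-1},{"x":-310,"y":235,"z":-4,"twist":1.1,"claw":-1},{"x":-335,"y":250,"z":-4,"twist":1.2,"claw":-1},{"x":-351,"y":262,"z":-4,"twist":1.3,"claw":-1},{"x":-351,"y":262,"z":-4,"twist":1.379,"claw":-1},{"x":-351,"y":262,"z":-4,"twist":1.379,"claw":-1},{"x":-351,"y":262,"z":-4,"twist":1.379,"claw":-1}]';python3 look.py w7 +tube0:170 +seat0:62 clip_block:12;  python3 -c "
from h import *
go(578,-315.5,95,-7)"
```

```text
clock: 13.73
tcp_pos: [0.5763, -0.3142, 0.1757]
tcp_rot: [0.0, 0.998, -0.06, -0.0]
wrist_force: [-1.0, 0.3, -1.3]
grip_width: 0.0158
t 13.7 pos [ 576.3 -314.2  175.7] yaw -6.9 tilt [-0. -0.] F [-1.   0.3 -1.3] w 0.0158 q [-0.63  0.44  1.4  -0.    1.31  1.06]
+tube0 0.87 [260. 260.] [ 579. -314.  170.]
+seat0 0.8 [175. 193.] [ 590. -240.   62.]
+seat0 0.69 [ 92. 195.] [ 598. -166.   62.]
('clip_block', 0.65, [586.0, -227.0], [175.0, 260.0], 83.1, 27676)
pos [ 577.6 -314.1  178.8] yaw -6.9 q6 1.06 | x 0 y 1 z 84 twist 0.002
```

View pics/w7.png

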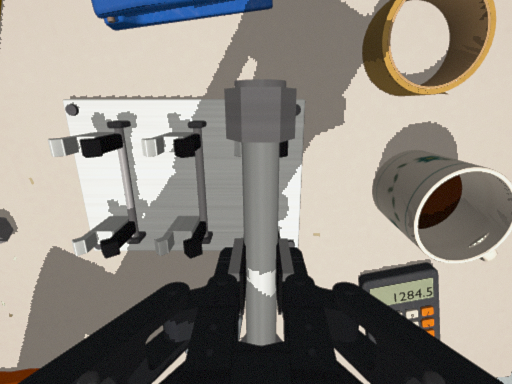

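```bash
python3 -m crank '[{"x":2,"y":1,"z":20,"twist":0,"claw":-1},{"x":2,"y":1,"z":45,"twist":0,"claw":-1},{"x":2,"y":1,"z":65,"twist":0,"claw":-1},{"x":2,"y":1,"z":75,"twist":0,"claw":-1},{"x":2,"y":1,"z":80,"twist":0,"claw":-1},{"x":2,"y":1,"z":84,"twist":0,"claw":-1},{"x":2,"y":1,"z":88,"twist":0,"claw":-1},{"x":2,"y":1,"z":92,"twist":0,"claw":-1},{"x":2,"y":1,"z":96,"twist":0,"claw":-1}]' 80; python3 -m crank '[{"x":0,"y":0,"z":4,"twist":0,"claw":-1},{"x":0,"y":0,"z":8,"twist":0,"claw":-1},{"x":0,"y":0,"z":11,"twist":0,"claw":-1},{"x":0,"y":0,"z":13,"twist":0,"claw":-1},{"x":0,"y":0,"z":13,"twist":0,"claw":-1}]'; python3 -c "
from h import *
ob()"
```

```text
clock: 14.68
tcp_pos: [0.5815, -0.3161, 0.0853]
tcp_rot: [0.002, 0.998, -0.06, 0.004]
wrist_force: [-0.2, 2.7, 1.7]
grip_width: 0.0148
clock: 15.1
tcp_pos: [0.5815, -0.3161, 0.0726]
tcp_rot: [0.002, 0.998, -0.06, 0.004]
wrist_force: [-1.3, 2.5, 2.2]
grip_width: 0.015
t 15.1 pos [ 581.5 -316.1   72.6] yaw -6.9 tilt [ 0.007 -0.004] F [-1.3  2.5  2.2] w 0.015 q [-0.63  0.56  1.45  0.    1.12  1.06]
```

```bash
python3 -m crank '[{"x":0,"y":0,"z":2,"twist":0,"claw":-1},{"x":0,"y":0,"z":4,"twist":0,"claw":-1},{"x":0,"y":0,"z":4,"twist":0,"claw":-1}]'; python3 -m crank '[{"x":0,"y":0,"z":2,"twist":0,"claw":-1},{"x":0,"y":0,"z":3,"twist":0,"claw":-1},{"x":0,"y":0,"z":3,"twist":0,"claw":-1}]'; 
```

```text
clock: 15.35
tcp_pos: [0.5816, -0.3161, 0.0723]
tcp_rot: [0.002, 0.998, -0.06, 0.003]
wrist_force: [-8.1, 5.7, 17.3]
grip_width: 0.0147
clock: 15.6
tcp_pos: [0.5816, -0.3162, 0.0724]
tcp_rot: [0.002, 0.998, -0.06, 0.003]
wrist_force: [-5.5, 5.9, 14.1]
grip_width: 0.0152
```

It stops at TCP z 72.3 with 15 N of push, as expected for home. I release, rise and check the tube's height by depth.

```bash
python3 -m crank '[{"x":0,"y":0,"z":0,"twist":0,"claw":-0.3},{"x":0,"y":0,"z":0,"twist":0,"claw":-0.3},{"x":0,"y":0,"z":0,"twist":0,"claw":-0.3},{"x":0,"y":0,"z":-20,"twist":0,"claw":-0.3},{"x":0,"y":0,"z":-50,"twist":0,"claw":0},{"x":0,"y":0,"z":-90,"twist":0,"claw":1},{"x":0,"y":0,"z":-120,"twist":0,"claw":1},{"x":0,"y":0,"z":-140,"twist":0,"claw":1},{"x":0,"y":0,"z":-140,"twist":0,"claw":1}]'; cat > chk.py <<'E'
import sys
from h import *
ob(); C=r.camera_params('wrist'); im,d=r.get_image('wrist'); save('wrist',sys.argv[1]+'.png',im)
tr=r.trace('tube0','wrist')
for x in tr:
    ys,xs=np.nonzero(x['region']&(d>0)); 
    if len(xs)<50: continue
    P=np.array([ondepth('wrist',p,d[p[1],p[0]],C) for p in zip(xs,ys)])*1000
    (c,s,a)=cv2.minAreaRect(P[:,:2].astype(np.float32)); a=a if s[0]>s[1] else a+90
    u=np.array([np.cos(np.radians(a)),np.sin(np.radians(a))]); t=(P[:,:2]-c)@u
    zz=[np.percentile(P[(t>l)&(t<l+15),2],90).round(1) if ((t>l)&(t<l+15)).sum()>3 else None for l in range(-90,90,15)]
    print(round(x['conf'],2),np.round(c),np.round(s),round((a+90)%180-90,1),'top z along axis',zz)
E
python3 chk.py w8; python3 -c "
from h import *
go(543,62,150,101)"
```

```text
clock: 16.35
tcp_pos: [0.5838, -0.3181, 0.2192]
tcp_rot: [0.005, 0.998, -0.06, 0.008]
wrist_force: [1.0, -0.4, 1.3]
grip_width: 0.0853
t 16.4 pos [ 583.8 -318.1  219.2] yaw -6.9 tilt [ 0.016 -0.012] F [ 1.  -0.4  1.3] w 0.0853 q [-0.63  0.41  1.35 -0.    1.37  1.06]
0.88 [ 562. -314.] [ 36. 225.] -6.6 top z along axis [np.float64(75.7), np.float64(70.8), np.float64(70.7), np.float64(70.7), np.float64(70.5), np.float64(70.6), np.float64(70.6), np.float64(70.4), np.float64(75.4), np.float64(76.4), np.float64(76.2), None]
0.81 [554.   7.] [35. 61.] -79.0 top z along axis [None, None, None, np.float64(23.5), np.float64(27.4), np.float64(28.0), np.float64(21.7), np.float64(0.1), None, None, None, None]
pos [ 581.2 -316.2  213. ] yaw -6.9 q6 1.06 | x -84 y -371 z 61 twist 1.258
```

View pics/w8.png

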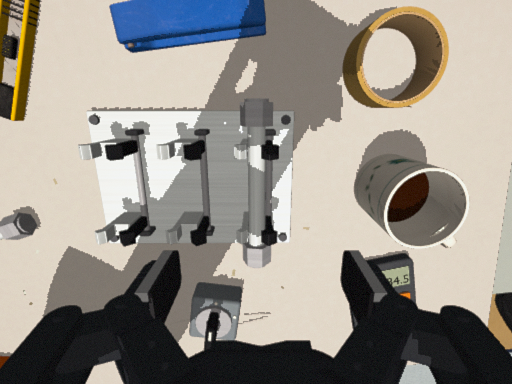

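Station 0's tube is home and level (tube top 70.6 mm, fittings 76 mm, pixels (257,100)–(257,265)). Next is the middle tube.

```bash
python3 -m crank '[{"x":-5,"y":-25,"z":0,"twist":-0.12,"claw":1},{"x":-10,"y":-50,"z":0,"twist":-0.24,"claw":1},{"x":-15,"y":-75,"z":5,"twist":-0.36,"claw":1},{"x":-20,"y":-100,"z":10,"twist":-0.48,"claw":1},{"x":-25,"y":-125,"z":15,"twist":-0.6,"claw":1},{"x":-30,"y":-150,"z":20,"twist":-0.72,"claw":1},{"x":-35,"y":-175,"z":30,"twist":-0.84,"claw":1},{"x":-45,"y":-200,"z":30,"twist":-0.96,"claw":1},{"x":-50,"y":-225,"z":30,"twist":-1.08,"claw":1},{"x":-55,"y":-250,"z":30,"twist":-1.2,"claw":1},{"x":-60,"y":-275,"z":30,"twist":-1.32,"claw":1},{"x":-65,"y":-300,"z":30,"twist":-1.44,"claw":1},{"x":-75,"y":-325,"z":30,"twist":-1.56,"claw":1},{"x":-80,"y":-350,"z":30,"twist":-1.68,"claw":1},{"x":-84,"y":-371,"z":30,"twist":-1.8,"claw":1},{"x":-84,"y":-371,"z":30,"twist":-1.884,"claw":1},{"x":-84,"y":-371,"z":30,"twist":-1.884,"claw":1},{"x":-84,"y":-371,"z":30,"twist":-1.884,"claw":1}]'; python3 chk.py w9; python3 look.py w9b +tube0:14; python3 -c "
from h import *
go(543,62,23,101)"
```

```text
clock: 17.95
tcp_pos: [0.5412, 0.0622, 0.1782]
tcp_rot: [0.003, 0.636, 0.771, -0.001]
wrist_force: [-0.2, 0.4, 0.1]
grip_width: 0.0854
t 17.9 pos [541.2  62.2 178.2] yaw 100.9 tilt [ 0.003 -0.006] F [-0.2  0.4  0.1] w 0.0854 q [-0.04  0.21  1.69 -0.01  1.23 -0.23]
0.84 [545.  57.] [ 31. 190.] -78.8 top z along axis [np.float64(28.1), np.float64(28.2), np.float64(27.5), np.float64(22.6), np.float64(22.9), np.float64(22.6), np.float64(22.8), np.float64(22.6), np.float64(22.6), np.float64(22.7), np.float64(27.8), np.float64(28.1)]
0.56 [665.  84.] [ 40. 187.] -68.7 top z along axis [np.float64(28.0), np.float64(28.0), np.float64(26.8), np.float64(22.6), np.float64(22.7), np.float64(22.6), np.float64(22.6), np.float64(22.7), np.float64(22.4), np.float64(22.5), np.float64(27.8), np.float64(28.1)]
t 18.1 pos [541.9  61.5 179.1] yaw 100.9 tilt [ 0.005 -0.006] F [-0.1 -0.4  0.6] w 0.0854 q [-0.04  0.21  1.69 -0.01  1.24 -0.23]
+tube0 0.94 [265. 179.] [546.  66.  14.]
+tube0 0.7 [370. 178.] [655.  88.  14.]
pos [542.4  61.3 179.9] yaw 100.9 q6 -0.23 | x 2 y -0 z 157 twist -0.002
```

```bash
cat > fit.py <<'E'
from h import *
import sys
zlo,zhi=[float(v) for v in sys.argv[1:3]]
C=r.camera_params('wrist'); im,d=r.get_image('wrist')
for x in r.trace('tube0','wrist'):
    m=cv2.dilate(x['region'].astype(np.uint8),np.ones((5,5)))>0
    ys,xs=np.nonzero(m&(d>0))
    P=np.array([ondepth('wrist',p,d[p[1],p[0]],C) for p in zip(xs,ys)])*1000
    P=P[(P[:,2]>zlo)&(P[:,2]<zhi)]
    if len(P)<100: continue
    (c,s,a)=cv2.minAreaRect(P[:,:2].astype(np.float32)); a=a if s[0]>s[1] else a+90
    print(round(x['conf'],2),np.round(c,1),np.round(sorted(s)),'ang',round((a+90)%180-90,1))
E
python3 fit.py 17 31; python3 -c "
from h import *
ob()"
```

```text
0.89 [658.5  87.3] [ 29. 177.] ang -69.0
0.87 [543.1  64.8] [ 29. 176.] ang -78.6
t 18.2 pos [542.7  61.4 180.3] yaw 100.9 tilt [ 0.007 -0.006] F [ 0.7 -0.  -0.3] w 0.0852 q [-0.04  0.21  1.69 -0.01  1.24 -0.23]
```

```bash
python3 -m crank '[{"x":3,"y":1,"z":30,"twist":-0.008,"claw":0.5},{"x":3,"y":1,"z":65,"twist":-0.008,"claw":0.3},{"x":3,"y":1,"z":95,"twist":-0.008,"claw":0.3},{"x":3,"y":1,"z":120,"twist":-0.008,"claw":0.3},{"x":3,"y":1,"z":140,"twist":-0.008,"claw":0.3},{"x":3,"y":1,"z":152,"twist":-0.008,"claw":0.3},{"x":3,"y":1,"z":157,"twist":-0.008,"claw":0.3},{"x":3,"y":1,"z":157,"twist":-0.008,"claw":0.3},{"x":3,"y":1,"z":157,"twist":-0.008,"claw":-1},{"x":3,"y":1,"z":157,"twist":-0.008,"claw":-1},{"x":3,"y":1,"z":157,"twist":-0.008,"claw":-1},{"x":3,"y":1,"z":157,"twist":-0.008,"claw":-1},{"x":3,"y":1,"z":157,"twist":-0.008,"claw":-1},{"x":3,"y":1,"z":157,"twist":-0.008,"claw":-1}]' 60 ; python3 -m crank '[{"x":0,"y":0,"z":-15,"twist":0,"claw":-1},{"x":0,"y":0,"z":-40,"twist":0,"claw":-1},{"x":0,"y":0,"z":-75,"twist":0,"claw":-1},{"x":0,"y":0,"z":-110,"twist":0,"claw":-1},{"x":0,"y":0,"z":-140,"twist":0,"claw":-1},{"x":0,"y":0,"z":-150,"twist":0,"claw":-1},{"x":0,"y":0,"z":-150,"twist":0,"claw":-1}]'; python3 -c "
from h import *
ob()
go(588.5,-240.5,178,173)"
```

```text
clock: 19.42
tcp_pos: [0.5456, 0.0636, 0.0251]
tcp_rot: [0.006, 0.633, 0.774, 0.001]
wrist_force: [-1.1, 1.2, 6.2]
grip_width: 0.0157
clock: 20.0
tcp_pos: [0.5466, 0.0645, 0.1789]
tcp_rot: [0.009, 0.633, 0.774, 0.003]
wrist_force: [-0.1, -0.6, -2.5]
grip_width: 0.0156
t 20.0 pos [546.6  64.5 178.9] yaw 101.4 tilt [ 0.018 -0.006] F [-0.1 -0.6 -2.5] w 0.0156 q [-0.04  0.21  1.69 -0.01  1.22 -0.23]
pos [546.6  64.5 178.9] yaw 101.4 q6 -0.23 | x -307 y -19 z 4 twist -1.250
```

```bash
python3 -m crank '[{"x":-25,"y":-2,"z":0,"twist":-0.1,"claw":-1},{"x":-50,"y":-4,"z":0,"twist":-0.2,"claw":-1},{"x":-80,"y":-6,"z":0,"twist":-0.3,"claw":-1},{"x":-110,"y":-8,"z":0,"twist":-0.4,"claw":-1},{"x":-140,"y":-10,"z":0,"twist":-0.5,"claw":-1},{"x":-170,"y":-12,"z":0,"twist":-0.6,"claw":-1},{"x":-200,"y":-14,"z":0,"twist":-0.7,"claw":-1},{"x":-230,"y":-16,"z":0,"twist":-0.8,"claw":-1},{"x":-260,"y":-18,"z":0,"twist":-0.9,"claw":-1},{"x":-285,"y":-19,"z":0,"twist":-1.0,"claw":-1},{"x":-307,"y":-19,"z":0,"twist":-1.1,"claw":-1},{"x":-307,"y":-19,"z":0,"twist":-1.2,"claw":-1},{"x":-307,"y":-19,"z":0,"twist":-1.25,"claw":-1},{"x":-307,"y":-19,"z":0,"twist":-1.25,"claw":-1},{"x":-307,"y":-19,"z":0,"twist":-1.25,"claw":-1}]'; python3 look.py w10 +tube0:170 +seat0:62;python3 -c "
from h import *
ob()
go(588.5,-240.5,83,173)"
```

```text
clock: 21.25
tcp_pos: [0.5872, -0.2395, 0.1784]
tcp_rot: [0.007, 0.062, 0.998, -0.001]
wrist_force: [0.1, -0.2, 0.0]
grip_width: 0.0157
t 21.2 pos [ 587.2 -239.5  178.4] yaw 172.9 tilt [ 0.014 -0.004] F [ 0.1 -0.2  0. ] w 0.0157 q [-0.53  0.38  1.47  0.    1.28 -1.97]
+tube0 0.74 [182. 203.] [ 548. -274.  170.]
+tube0 0.65 [263. 258.] [ 584. -238.  170.]
+seat0 0.63 [174. 197.] [ 577. -317.   62.]
t 21.4 pos [ 588.1 -239.5  180.3] yaw 173.0 tilt [ 0.016 -0.005] F [-0.9  0.3 -1.6] w 0.0154 q [-0.52  0.38  1.47  0.    1.28 -1.97]
pos [ 588.1 -239.5  180.3] yaw 173.0 q6 -1.97 | x 1 y -1 z 97 twist 0.000
```

```bash
python3 -m crank '[{"x":1,"y":-1,"z":20,"twist":0,"claw":-1},{"x":1,"y":-1,"z":45,"twist":0,"claw":-1},{"x":1,"y":-1,"z":65,"twist":0,"claw":-1},{"x":1,"y":-1,"z":76,"twist":0,"claw":-1},{"x":1,"y":-1,"z":81,"twist":0,"claw":-1},{"x":1,"y":-1,"z":85,"twist":0,"claw":-1},{"x":1,"y":-1,"z":89,"twist":0,"claw":-1},{"x":1,"y":-1,"z":93,"twist":0,"claw":-1},{"x":1,"y":-1,"z":97,"twist":0,"claw":-1}]' 80; python3 -m crank '[{"x":0,"y":0,"z":4,"twist":0,"claw":-1},{"x":0,"y":0,"z":8,"twist":0,"claw":-1},{"x":0,"y":0,"z":11,"twist":0,"claw":-1},{"x":0,"y":0,"z":14,"twist":0,"claw":-1},{"x":0,"y":0,"z":16,"twist":0,"claw":-1},{"x":0,"y":0,"z":16,"twist":0,"claw":-1}]'; python3 -c "
from h import *
ob()"
```

```text
clock: 22.15
tcp_pos: [0.5904, -0.2412, 0.0854]
tcp_rot: [0.01, 0.061, 0.998, -0.003]
wrist_force: [-0.1, 3.4, 0.0]
grip_width: 0.015
clock: 22.65
tcp_pos: [0.5906, -0.2412, 0.073]
tcp_rot: [0.01, 0.061, 0.998, -0.002]
wrist_force: [-7.9, 5.3, 18.8]
grip_width: 0.0148
t 22.6 pos [ 590.6 -241.2   73. ] yaw 173.0 tilt [ 0.019 -0.006] F [-7.9  5.3 18.8] w 0.0148 q [-0.53  0.51  1.53  0.01  1.08 -1.98]
```

Home, with 19 N of push at z 73. Release and check.

```bash
python3 -m crank '[{"x":0,"y":0,"z":0,"twist":0,"claw":-0.3},{"x":0,"y":0,"z":0,"twist":0,"claw":-0.3},{"x":0,"y":0,"z":0,"twist":0,"claw":-0.3},{"x":0,"y":0,"z":-20,"twist":0,"claw":-0.3},{"x":0,"y":0,"z":-50,"twist":0,"claw":0},{"x":0,"y":0,"z":-90,"twist":0,"claw":1},{"x":0,"y":0,"z":-120,"twist":0,"claw":1},{"x":0,"y":0,"z":-140,"twist":0,"claw":1},{"x":0,"y":0,"z":-140,"twist":0,"claw":1}]'; python3 chk.py w11;python3 fit.py 55 80; python3 -c "
from h import *
go(658.5,87,180,111)"
```

```text
clock: 23.4
tcp_pos: [0.591, -0.2425, 0.2192]
tcp_rot: [0.015, 0.061, 0.998, -0.005]
wrist_force: [1.5, -0.2, 0.5]
grip_width: 0.085
t 23.4 pos [ 591.  -242.5  219.2] yaw 173.0 tilt [ 0.029 -0.012] F [ 1.5 -0.2  0.5] w 0.085 q [-0.53  0.34  1.43  0.    1.33 -1.98]
0.92 [ 607. -327.] [ 53. 224.] -8.3 top z along axis [np.float64(-1.1), np.float64(74.8), np.float64(76.4), np.float64(75.7), np.float64(70.7), np.float64(70.7), np.float64(70.4), np.float64(70.5), np.float64(70.5), np.float64(70.8), np.float64(70.5), np.float64(75.0)]
0.9 [ 612. -244.] [ 38. 228.] -7.8 top z along axis [np.float64(-0.0), np.float64(75.9), np.float64(76.1), np.float64(75.7), np.float64(70.9), np.float64(70.6), np.float64(70.5), np.float64(70.5), np.float64(70.6), np.float64(70.6), np.float64(70.8), np.float64(75.4)]
0.6 [684.  36.] [37. 68.] -79.7 top z along axis [None, None, None, np.float64(23.2), np.float64(27.7), np.float64(27.6), np.float64(22.4), np.float64(21.8), None, None, None, None]
0.92 [ 583.8 -315.2] [ 32. 175.] ang -7.0
0.78 [ 589.5 -241.1] [ 32. 175.] ang -7.0
pos [ 586.7 -239.9  210.4] yaw 173.0 q6 -1.98 | x -31 y 333 z 30 twist 1.082
```

```bash
python3 -m crank '[{"x":-3,"y":30,"z":0,"twist":0.1,"claw":1},{"x":-6,"y":60,"z":0,"twist":0.2,"claw":1},{"x":-9,"y":90,"z":5,"twist":0.3,"claw":1},{"x":-12,"y":125,"z":10,"twist":0.4,"claw":1},{"x":-15,"y":160,"z":15,"twist":0.5,"claw":1},{"x":-18,"y":195,"z":20,"twist":0.6,"claw":1},{"x":-21,"y":230,"z":25,"twist":0.7,"claw":1},{"x":-24,"y":265,"z":30,"twist":0.8,"claw":1},{"x":-28,"y":300,"z":30,"twist":0.9,"claw":1},{"x":-31,"y":333,"z":30,"twist":1,"claw":1},{"x":-31,"y":333,"z":30,"twist":1.08,"claw":1},{"x":-31,"y":333,"z":30,"twist":1.08,"claw":1},{"x":-31,"y":333,"z":30,"twist":1.08,"claw":1}]';  python3 fit.py 17 31; python3 -c "
from h import *
go(658.5,87,23,111)"
```

```text
clock: 24.68
tcp_pos: [0.6571, 0.0869, 0.1774]
tcp_rot: [0.006, 0.564, 0.826, 0.001]
wrist_force: [0.1, 0.4, -0.5]
grip_width: 0.0853
0.71 [658.9  87.7] [ 29. 176.] ang -68.8
pos [657.6  85.7 178.5] yaw 111.1 q6 -0.37 | x 2 y -0 z 156 twist 0.003
```

```bash
python3 -m crank '[{"x":2,"y":0,"z":30,"twist":0,"claw":0.5},{"x":2,"y":0,"z":65,"twist":0,"claw":0.3},{"x":2,"y":0,"z":95,"twist":0,"claw":0.3},{"x":2,"y":0,"z":120,"twist":0,"claw":0.3},{"x":2,"y":0,"z":140,"twist":0,"claw":0.3},{"x":2,"y":0,"z":152,"twist":0,"claw":0.3},{"x":2,"y":0,"z":156,"twist":0,"claw":0.3},{"x":2,"y":0,"z":156,"twist":0,"claw":0.3},{"x":2,"y":0,"z":156,"twist":0,"claw":-1},{"x":2,"y":0,"z":156,"twist":0,"claw":-1},{"x":2,"y":0,"z":156,"twist":0,"claw":-1},{"x":2,"y":0,"z":156,"twist":0,"claw":-1},{"x":2,"y":0,"z":156,"twist":0,"claw":-1},{"x":2,"y":0,"z":156,"twist":0,"claw":-1}]' 60 ; python3 -m crank '[{"x":0,"y":0,"z":-15,"twist":0,"claw":-1},{"x":0,"y":0,"z":-40,"twist":0,"claw":-1},{"x":0,"y":0,"z":-75,"twist":0,"claw":-1},{"x":0,"y":0,"z":-110,"twist":0,"claw":-1},{"x":0,"y":0,"z":-140,"twist":0,"claw":-1},{"x":0,"y":0,"z":-150,"twist":0,"claw":-1},{"x":0,"y":0,"z":-150,"twist":0,"claw":-1}]'; python3 -c "
from h import *
ob()
go(597.5,-166,178,173)"
```

```text
clock: 25.95
tcp_pos: [0.6605, 0.0868, 0.0248]
tcp_rot: [0.008, 0.565, 0.825, 0.003]
wrist_force: [-1.3, -0.5, 6.2]
grip_width: 0.0158
clock: 26.53
tcp_pos: [0.6606, 0.0877, 0.1799]
tcp_rot: [0.012, 0.565, 0.825, 0.005]
wrist_force: [-0.3, 0.1, -1.4]
grip_width: 0.016
t 26.5 pos [660.6  87.7 179.9] yaw 111.2 tilt [ 0.025 -0.005] F [-0.3  0.1 -1.4] w 0.016 q [ 0.    0.44  1.39 -0.    1.29 -0.36]
pos [660.6  87.7 179.9] yaw 111.2 q6 -0.36 | x -214 y -151 z 1 twist -1.079
```

```bash
python3 -m crank '[{"x":-20,"y":-14,"z":0,"twist":-0.1,"claw":-1},{"x":-40,"y":-28,"z":0,"twist":-0.2,"claw":-1},{"x":-60,"y":-42,"z":0,"twist":-0.3,"claw":-1},{"x":-80,"y":-56,"z":0,"twist":-0.4,"claw":-1},{"x":-100,"y":-70,"z":0,"twist":-0.5,"claw":-1},{"x":-120,"y":-84,"z":0,"twist":-0.6,"claw":-1},{"x":-140,"y":-98,"z":0,"twist":-0.7,"claw":-1},{"x":-160,"y":-112,"z":0,"twist":-0.8,"claw":-1},{"x":-180,"y":-126,"z":0,"twist":-0.9,"claw":-1},{"x":-200,"y":-140,"z":0,"twist":-1.0,"claw":-1},{"x":-214,"y":-151,"z":0,"twist":-1.08,"claw":-1},{"x":-214,"y":-151,"z":0,"twist":-1.08,"claw":-1},{"x":-214,"y":-151,"z":0,"twist":-1.08,"claw":-1},{"x":-214,"y":-151,"z":0,"twist":-1.08,"claw":-1}]'; python3 look.py w12 +tube0:170 +seat0:62;python3 -c "
from h import *
ob()
go(598,-166,83,173)"
```

```text
clock: 27.7
tcp_pos: [0.5959, -0.1653, 0.1771]
tcp_rot: [0.011, 0.061, 0.998, -0.0]
wrist_force: [0.4, -0.2, -2.6]
grip_width: 0.0155
t 27.7 pos [ 595.9 -165.3  177.1] yaw 173.0 tilt [ 0.022 -0.002] F [ 0.4 -0.2 -2.6] w 0.0155 q [-0.41  0.35  1.52  0.01  1.25 -1.86]
+tube0 0.9 [259. 256.] [ 591. -165.  170.]
+tube0 0.89 [179. 201.] [ 555. -200.  170.]
+tube0 0.66 [ 96. 206.] [ 553. -242.  170.]
+seat0 0.74 [174. 194.] [ 584. -242.   62.]
+seat0 0.69 [ 90. 194.] [ 575. -316.   62.]
t 27.9 pos [ 596.9 -165.   178.6] yaw 173.1 tilt [ 0.024 -0.004] F [-0.4 -0.1 -2. ] w 0.0156 q [-0.41  0.35  1.52  0.01  1.25 -1.87]
pos [ 596.9 -165.   178.6] yaw 173.1 q6 -1.87 | x 1 y -1 z 96 twist 0.002
```

```bash
python3 -m crank '[{"x":1,"y":-1,"z":20,"twist":0,"claw":-1},{"x":1,"y":-1,"z":45,"twist":0,"claw":-1},{"x":1,"y":-1,"z":65,"twist":0,"claw":-1},{"x":1,"y":-1,"z":76,"twist":0,"claw":-1},{"x":1,"y":-1,"z":81,"twist":0,"claw":-1},{"x":1,"y":-1,"z":85,"twist":0,"claw":-1},{"x":1,"y":-1,"z":89,"twist":0,"claw":-1},{"x":1,"y":-1,"z":93,"twist":0,"claw":-1},{"x":1,"y":-1,"z":96,"twist":0,"claw":-1}]' 80; python3 -m crank '[{"x":0,"y":0,"z":4,"twist":0,"claw":-1},{"x":0,"y":0,"z":8,"twist":0,"claw":-1},{"x":0,"y":0,"z":11,"twist":0,"claw":-1},{"x":0,"y":0,"z":14,"twist":0,"claw":-1},{"x":0,"y":0,"z":16,"twist":0,"claw":-1},{"x":0,"y":0,"z":16,"twist":0,"claw":-1}]'; python3 -c "
from h import *
ob()"
```

```text
clock: 28.6
tcp_pos: [0.5997, -0.1663, 0.0842]
tcp_rot: [0.014, 0.06, 0.998, -0.001]
wrist_force: [1.0, 1.5, -0.1]
grip_width: 0.0144
clock: 29.1
tcp_pos: [0.6002, -0.1665, 0.0726]
tcp_rot: [0.013, 0.06, 0.998, -0.001]
wrist_force: [-11.0, 4.6, 23.3]
grip_width: 0.0153
t 29.1 pos [ 600.2 -166.5   72.6] yaw 173.1 tilt [ 0.027 -0.004] F [-11.    4.6  23.3] w 0.0153 q [-0.41  0.48  1.57  0.01  1.06 -1.87]
```

```bash
python3 -m crank '[{"x":0,"y":0,"z":0,"twist":0,"claw":-0.3},{"x":0,"y":0,"z":0,"twist":0,"claw":-0.3},{"x":0,"y":0,"z":0,"twist":0,"claw":-0.3},{"x":0,"y":0,"z":-20,"twist":0,"claw":-0.3},{"x":0,"y":0,"z":-50,"twist":0,"claw":0},{"x":0,"y":0,"z":-90,"twist":0,"claw":1},{"x":0,"y":0,"z":-120,"twist":0,"claw":1},{"x":0,"y":0,"z":-140,"twist":0,"claw":1},{"x":0,"y":0,"z":-140,"twist":0,"claw":1}]'; python3 chk.py w13;python3 fit.py 55 80; python3 -c "
from h import *
go(402,-239,210,175)"
```

```text
clock: 29.85
tcp_pos: [0.5997, -0.1676, 0.2186]
tcp_rot: [0.019, 0.06, 0.998, -0.003]
wrist_force: [1.4, -1.4, 0.8]
grip_width: 0.0852
t 29.9 pos [ 599.7 -167.6  218.6] yaw 173.1 tilt [ 0.037 -0.009] F [ 1.4 -1.4  0.8] w 0.0852 q [-0.41  0.31  1.48  0.01  1.31 -1.87]
0.91 [ 606. -168.] [ 39. 189.] -7.4 top z along axis [np.float64(75.7), np.float64(76.0), np.float64(75.3), np.float64(70.6), np.float64(70.4), np.float64(70.5), np.float64(70.5), np.float64(70.7), np.float64(70.5), np.float64(70.6), np.float64(75.6), np.float64(76.0)]
0.97 [ 589.4 -240.5] [ 34. 176.] ang -6.8
0.89 [ 584.  -314.3] [ 34. 176.] ang -7.0
0.71 [ 599.3 -166.7] [ 32. 176.] ang -7.0
pos [ 595.2 -165.5  210. ] yaw 173.1 q6 -1.87 | x 183 y -96 z -4 twist -0.033
```

All three tubes are home and level. Moving to hover above the key.

```bash
python3 -m crank '[{"x":40,"y":-20,"z":-4,"twist":-0.03,"claw":1},{"x":75,"y":-40,"z":-4,"twist":-0.03,"claw":1},{"x":110,"y":-60,"z":-4,"twist":-0.03,"claw":1},{"x":145,"y":-80,"z":0,"twist":-0.03,"claw":1},{"x":183,"y":-96,"z":10,"twist":-0.03,"claw":1},{"x":183,"y":-96,"z":25,"twist":-0.03,"claw":1},{"x":183,"y":-96,"z":25,"twist":-0.03,"claw":1},{"x":183,"y":-96,"z":25,"twist":-0.03,"claw":1}]'; python3 - <<'E'
from h import *
C=r.camera_params('wrist'); im,d=r.get_image('wrist'); ob()
cv2.imwrite('pics/w14.png',im[:,:,::-1])
for x in r.pinpoint('key_grip','wrist'): print(round(x['conf'],2),np.round(x['location']),np.round(onz('wrist',x['location'],.07,C)*1000))
for x in r.trace('start_key','wrist')[:2]:
    ys,xs=np.nonzero(x['region']); print('n',len(xs),x['conf'])
# key top by depth
ys,xs=np.nonzero(d>0)
P=ondepth
c0,R0=np.array(C['position']),att(C); m=np.array(C['mtx'])
D=np.stack([(xs-m[0,2])/m[0,0],-(ys-m[1,2])/m[1,1],-np.ones(len(xs))],1)@R0.T
W=(c0+D*d[ys,xs][:,None])*1000
k=(np.abs(W[:,0]-402)<45)&(np.abs(W[:,1]+239)<45)&(W[:,2]>70)&(W[:,2]<90)
print(k.sum(),W[k].min(0),W[k].max(0)); c,s,a=cv2.minAreaRect(W[k,:2].astype(np.float32)); print(c,s,a)
go(402,-239,72)
E
```

```text
clock: 30.72
tcp_pos: [0.4013, -0.238, 0.1786]
tcp_rot: [0.01, 0.046, 0.999, 0.001]
wrist_force: [-0.2, -0.2, 0.5]
grip_width: 0.0852
t 30.8 pos [ 402.6 -238.6  179.9] yaw 174.8 tilt [ 0.021 -0.001] F [-0.1 -0.   0.8] w 0.0853 q [-0.73  0.04  1.88  0.01  1.2  -2.21]
0.96 [264. 202.] [ 404. -235.   70.]
n 842 0.87
n 299 0.48
728 [ 380.33037745 -246.2717473    70.0700046 ] [ 425.82223589 -224.79086594   81.02870711]
(403.0808410644531, -235.50929260253906) (12.041916847229004, 45.632694244384766) 75.11878204345703
pos [ 403.9 -239.   181.1] yaw 174.9 q6 -2.21 | x 4 y -0 z 109 twist 0.000
```

View pics/w14.png

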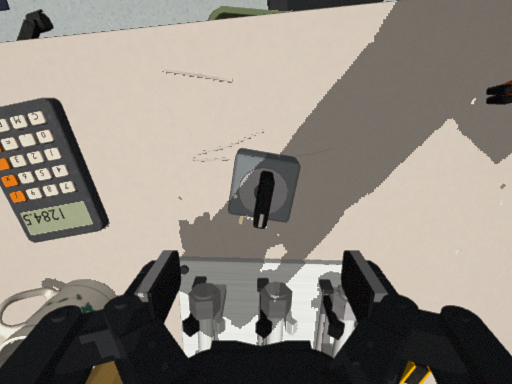

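The key is centred at about (403,−235.5), long axis 165° (pixels (268,172)–(261,226)). Lower onto it with the fingers half open.

```bash
python3 -c "
from h import *
go(403,-235.5,70,165.1)"
```

```text
pos [ 403.9 -239.   181.1] yaw 174.9 q6 -2.21 | x 4 y 4 z 111 twist 0.171
```

```bash
python3 -m crank '[{"x":1,"y":4,"z":25,"twist":0.1,"claw":0.3},{"x":2,"y":4,"z":50,"twist":0.171,"claw":0},{"x":3,"y":4,"z":75,"twist":0.171,"claw":0},{"x":4,"y":4,"z":95,"twist":0.171,"claw":0},{"x":4,"y":4,"z":108,"twist":0.171,"claw":0},{"x":4,"y":4,"z":111,"twist":0.171,"claw":0},{"x":4,"y":4,"z":111,"twist":0.171,"claw":0},{"x":4,"y":4,"z":111,"twist":0.171,"claw":-1},{"x":4,"y":4,"z":111,"twist":0.171,"claw":-1},{"x":4,"y":4,"z":111,"twist":0.171,"claw":-1},{"x":4,"y":4,"z":111,"twist":0.171,"claw":-1},{"x":4,"y":4,"z":111,"twist":0.171,"claw":-1}]' 60; python3 -c "
from h import *
ob(); print(r.get_obs()['moment'])"
```

```text
clock: 31.87
tcp_pos: [0.4041, -0.2358, 0.0716]
tcp_rot: [0.013, 0.13, 0.991, -0.001]
wrist_force: [0.8, 1.1, 5.5]
grip_width: 0.011
t 31.9 pos [ 404.1 -235.8   71.6] yaw 165.1 tilt [ 0.026 -0.005] F [0.8 1.1 5.5] w 0.011 q [-0.72  0.21  1.96  0.02  0.95 -2.04]
[ 0.23543481 -0.0625608   0.05271292]
```

```bash
python3 -m crank '[{"x":0,"y":0,"z":0,"twist":0.12,"claw":-1},{"x":0,"y":0,"z":0,"twist":0.24,"claw":-1},{"x":0,"y":0,"z":0,"twist":0.36,"claw":-1},{"x":0,"y":0,"z":0,"twist":0.48,"claw":-1},{"x":0,"y":0,"z":0,"twist":0.6,"claw":-1},{"x":0,"y":0,"z":0,"twist":0.72,"claw":-1},{"x":0,"y":0,"z":0,"twist":0.84,"claw":-1},{"x":0,"y":0,"z":0,"twist":0.96,"claw":-1},{"x":0,"y":0,"z":0,"twist":1.05,"claw":-1},{"x":0,"y":0,"z":0,"twist":1.12,"claw":-1},{"x":0,"y":0,"z":0,"twist":1.17,"claw":-1},{"x":0,"y":0,"z":0,"twist":1.22,"claw":-1},{"x":0,"y":0,"z":0,"twist":1.22,"claw":-1}]'; python3 -c "
from h import *
ob(); print(r.get_obs()['moment'])"
```

```text
clock: 32.95
tcp_pos: [0.4039, -0.2359, 0.0717]
tcp_rot: [0.011, 0.674, 0.739, 0.007]
wrist_force: [1.5, 0.3, -1.7]
grip_width: 0.0112
t 33.0 pos [ 403.9 -235.9   71.7] yaw 95.3 tilt [ 0.026 -0.006] F [ 1.5  0.3 -1.7] w 0.0112 q [-0.72  0.2   1.96  0.02  0.95 -0.82]
[-0.4932582   0.45274054  0.30216534]
```

```bash
python3 -m crank '[{"x":0,"y":0,"z":0,"twist":0.04,"claw":-1},{"x":0,"y":0,"z":0,"twist":0.08,"claw":-1},{"x":0,"y":0,"z":0,"twist":0.08,"claw":-1}]'; python3 -c "
from h import *
ob(); print(r.get_obs()['moment'])"; python3 -m crank '[{"x":0,"y":0,"z":0,"twist":-0.08,"claw":-1},{"x":0,"y":0,"z":0,"twist":-0.08,"claw":1},{"x":0,"y":0,"z":0,"twist":-0.08,"claw":1},{"x":0,"y":0,"z":0,"twist":-0.08,"claw":1},{"x":0,"y":0,"z":0,"twist":-0.08,"claw":1},{"x":0,"y":0,"z":0,"twist":-0.08,"claw":1},{"x":0,"y":0,"z":0,"twist":-0.08,"claw":1},{"x":0,"y":0,"z":0,"twist":-0.08,"claw":1},{"x":0,"y":0,"z":-30,"twist":-0.08,"claw":1},{"x":0,"y":0,"z":-60,"twist":-0.08,"claw":1},{"x":0,"y":0,"z":-100,"twist":-0.08,"claw":1},{"x":0,"y":0,"z":-110,"twist":-0.08,"claw":1},{"x":0,"y":0,"z":-110,"twist":-0.08,"claw":1}]'; cat > key.py <<'E'
from h import *
C=r.camera_params('wrist'); im,d=r.get_image('wrist'); ob()
ys,xs=np.nonzero(d>0)
c0,R0=np.array(C['position']),att(C); m=np.array(C['mtx'])
D=np.stack([(xs-m[0,2])/m[0,0],-(ys-m[1,2])/m[1,1],-np.ones(len(xs))],1)@R0.T
W=(c0+D*d[ys,xs][:,None])*1000
k=(np.abs(W[:,0]-402)<45)&(np.abs(W[:,1]+239)<45)&(W[:,2]>70)&(W[:,2]<90)
print(k.sum(),cv2.minAreaRect(W[k,:2].astype(np.float32)))
E
python3 key.py; python3 -c "
from h import *
go(588,-240,200,-7)"
```

```text
clock: 33.2
tcp_pos: [0.404, -0.2359, 0.0717]
tcp_rot: [0.011, 0.701, 0.713, 0.006]
wrist_force: [1.8, 1.0, -2.1]
grip_width: 0.0112
t 33.2 pos [ 404.  -235.9   71.7] yaw 90.9 tilt [ 0.025 -0.007] F [ 1.8  1.  -2.1] w 0.0112 q [-0.72  0.2   1.96  0.01  0.95 -0.75]
[-0.21638767  0.18220207  1.18500168]
clock: 34.28
tcp_pos: [0.4036, -0.2374, 0.1861]
tcp_rot: [0.017, 0.672, 0.74, 0.006]
wrist_force: [0.9, -0.7, 1.0]
grip_width: 0.0852
t 34.3 pos [ 402.2 -236.1  183.4] yaw 95.5 tilt [ 0.029 -0.01 ] F [ 0.2  0.9 -0.2] w 0.085 q [-0.72  0.02  1.89  0.01  1.2  -0.83]
762 ((403.5977478027344, -235.13621520996094), (12.32121753692627, 45.7473258972168), 75.8912582397461)
pos [ 402.2 -236.1  183.4] yaw 95.5 q6 -0.83 | x -22 y 185 z -11 twist -1.353
```

The moment rose to 1.2 Nm against the stop, and the key is back at its rest angle (165.9°). Now I pull the tubes, starting with station 2.

```bash
python3 -c "
from h import *
go(597.5,-166.5,175,173)"
```

```text
pos [ 402.2 -236.1  183.4] yaw 95.5 q6 -0.83 | x 51 y 201 z 13 twist -1.353
```

```bash
python3 -m crank '[{"x":5,"y":20,"z":0,"twist":-0.12,"claw":1},{"x":10,"y":40,"z":0,"twist":-0.24,"claw":1},{"x":15,"y":60,"z":0,"twist":-0.36,"claw":1},{"x":20,"y":80,"z":0,"twist":-0.48,"claw":1},{"x":25,"y":100,"z":0,"twist":-0.6,"claw":1},{"x":30,"y":120,"z":0,"twist":-0.72,"claw":1},{"x":35,"y":140,"z":0,"twist":-0.84,"claw":1},{"x":40,"y":160,"z":5,"twist":-0.96,"claw":1},{"x":45,"y":180,"z":10,"twist":-1.08,"claw":1},{"x":51,"y":201,"z":13,"twist":-1.2,"claw":1},{"x":51,"y":201,"z":13,"twist":-1.3,"claw":1},{"x":51,"y":201,"z":13,"twist":-1.353,"claw":1},{"x":51,"y":201,"z":13,"twist":-1.353,"claw":1},{"x":51,"y":201,"z":13,"twist":-1.353,"claw":1}]'; python3 fit.py 55 80; python3 -c "
from h import *
go(597.5,-166.5,71,173)"
```

```text
clock: 35.5
tcp_pos: [0.5963, -0.1655, 0.1726]
tcp_rot: [0.013, 0.061, 0.998, -0.003]
wrist_force: [0.1, -0.0, -0.2]
grip_width: 0.0853
0.72 [ 583.7 -314.2] [ 36. 176.] ang -6.0
0.63 [ 598.9 -166.5] [ 32. 175.] ang -7.0
pos [ 596.7 -165.9  173.8] yaw 173.0 q6 -1.86 | x 2 y 0 z 103 twist -0.001
```

```bash
python3 -m crank '[{"x":2,"y":0,"z":30,"twist":0,"claw":0.3},{"x":2,"y":0,"z":60,"twist":0,"claw":0.2},{"x":2,"y":0,"z":80,"twist":0,"claw":0.2},{"x":2,"y":0,"z":95,"twist":0,"claw":0.2},{"x":2,"y":0,"z":103,"twist":0,"claw":0.2},{"x":2,"y":0,"z":103,"twist":0,"claw":0.2},{"x":2,"y":0,"z":103,"twist":0,"claw":-1},{"x":2,"y":0,"z":103,"twist":0,"claw":-1},{"x":2,"y":0,"z":103,"twist":0,"claw":-1},{"x":2,"y":0,"z":103,"twist":0,"claw":-1},{"x":2,"y":0,"z":103,"twist":0,"claw":-1},{"x":2,"y":0,"z":103,"twist":0,"claw":-1}]' 80; python3 -m crank '[{"x":0,"y":0,"z":-6,"twist":0,"claw":-1},{"x":0,"y":0,"z":-12,"twist":0,"claw":-1},{"x":0,"y":0,"z":-18,"twist":0,"claw":-1},{"x":0,"y":0,"z":-24,"twist":0,"claw":-1},{"x":0,"y":0,"z":-30,"twist":0,"claw":-1},{"x":0,"y":0,"z":-36,"twist":0,"claw":-1},{"x":0,"y":0,"z":-42,"twist":0,"claw":-1},{"x":0,"y":0,"z":-55,"twist":0,"claw":-1},{"x":0,"y":0,"z":-75,"twist":0,"claw":-1},{"x":0,"y":0,"z":-100,"twist":0,"claw":-1},{"x":0,"y":0,"z":-100,"twist":0,"claw":-1}]'; python3 -c "
from h import *
ob()
go(447,344,170,12)"
```

```text
clock: 36.6
tcp_pos: [0.5987, -0.1673, 0.0729]
tcp_rot: [0.015, 0.061, 0.998, -0.004]
wrist_force: [-1.2, -0.6, 7.0]
grip_width: 0.0149
clock: 37.52
tcp_pos: [0.5993, -0.1678, 0.1798]
tcp_rot: [0.021, 0.061, 0.998, -0.006]
wrist_force: [1.5, 0.1, -0.3]
grip_width: 0.0149
t 37.5 pos [ 599.3 -167.8  179.8] yaw 173.0 tilt [ 0.04  -0.015] F [ 1.5  0.1 -0.3] w 0.0149 q [-0.41  0.34  1.52  0.    1.23 -1.86]
pos [ 599.3 -167.8  179.8] yaw 173.0 q6 -1.86 | x 214 y 489 z -4 twist -0.332
```

```bash
python3 -m crank '[{"x":10,"y":20,"z":-4,"twist":-0.03,"claw":-1},{"x":25,"y":55,"z":-4,"twist":-0.06,"claw":-1},{"x":40,"y":90,"z":-4,"twist":-0.09,"claw":-1},{"x":55,"y":125,"z":-4,"twist":-0.12,"claw":-1},{"x":70,"y":160,"z":-4,"twist":-0.15,"claw":-1},{"x":85,"y":195,"z":-4,"twist":-0.18,"claw":-1},{"x":100,"y":230,"z":-4,"twist":-0.21,"claw":-1},{"x":115,"y":265,"z":-4,"twist":-0.24,"claw":-1},{"x":130,"y":300,"z":-4,"twist":-0.27,"claw":-1},{"x":145,"y":335,"z":-4,"twist":-0.3,"claw":-1},{"x":160,"y":370,"z":-4,"twist":-0.332,"claw":-1},{"x":175,"y":405,"z":-4,"twist":-0.332,"claw":-1},{"x":190,"y":435,"z":-4,"twist":-0.332,"claw":-1},{"x":205,"y":465,"z":-4,"twist":-0.332,"claw":-1},{"x":214,"y":489,"z":-4,"twist":-0.332,"claw":-1},{"x":214,"y":489,"z":-4,"twist":-0.332,"claw":-1},{"x":214,"y":489,"z":-4,"twist":-0.332,"claw":-1}]'; python3 look.py w15 tray:55 blank_bar:17 +tube0:165; python3 -c "
from h import *
ob()
go(447,344,30,12)"
```

```text
clock: 38.93
tcp_pos: [0.4462, 0.3448, 0.1696]
tcp_rot: [0.019, -0.106, 0.994, -0.01]
wrist_force: [0.0, -0.6, -1.5]
grip_width: 0.0153
t 38.9 pos [446.2 344.8 169.6] yaw -167.8 tilt [ 0.04  -0.016] F [ 0.  -0.6 -1.5] w 0.0153 q [ 0.52  0.25  1.67 -0.04  1.2  -1.25]
('tray', 0.72, [449.0, 328.0], [176.0, 207.0], 11.7, 29848)
('blank_bar', 0.91, [445.0, 379.0], [29.0, 177.0], 11.8, 2875)
+tube0 0.93 [262. 258.] [441. 345. 165.]
t 39.1 pos [447.3 342.6 169.7] yaw -168.1 tilt [ 0.04  -0.016] F [-0.5 -0.3 -2.2] w 0.0148 q [ 0.52  0.25  1.67 -0.04  1.2  -1.25]
pos [447.3 342.6 169.7] yaw -168.1 q6 -1.25 | x 5 y 5 z 140 twist -0.001
```

View pics/w15.png

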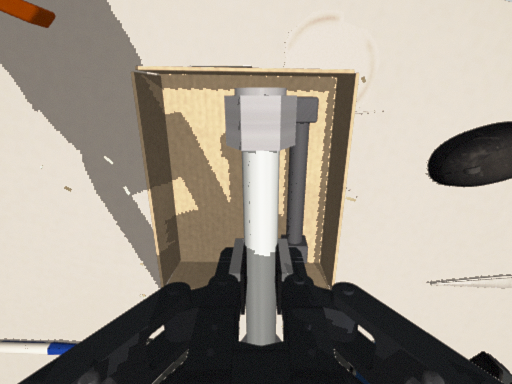

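The bar lies in the tray on the +y side (pixel (300,175)), and the tube hangs beside its slot. Lowering it at about (447,342).

```bash
python3 -m crank '[{"x":1,"y":1,"z":25,"twist":0,"claw":-1},{"x":2,"y":2,"z":55,"twist":0,"claw":-1},{"x":4,"y":3,"z":80,"twist":0,"claw":-1},{"x":5,"y":3,"z":105,"twist":0,"claw":-1},{"x":5,"y":3,"z":120,"twist":0,"claw":-1},{"x":5,"y":3,"z":130,"twist":0,"claw":-1},{"x":5,"y":3,"z":137,"twist":0,"claw":-1},{"x":5,"y":3,"z":139,"twist":0,"claw":-1},{"x":5,"y":3,"z":139,"twist":0,"claw":-1}]'; python3 -m crank '[{"x":0,"y":0,"z":0,"twist":0,"claw":-0.4},{"x":0,"y":0,"z":0,"twist":0,"claw":-0.4},{"x":0,"y":0,"z":0,"twist":0,"claw":-0.4},{"x":0,"y":0,"z":-20,"twist":0,"claw":-0.4},{"x":0,"y":0,"z":-50,"twist":0,"claw":-0.4},{"x":0,"y":0,"z":-90,"twist":0,"claw":0},{"x":0,"y":0,"z":-130,"twist":0,"claw":1},{"x":0,"y":0,"z":-150,"twist":0,"claw":1},{"x":0,"y":0,"z":-150,"twist":0,"claw":1}]'; python3 fit.py 20 35; python3 -c "
from h import *
ob()
go(588.5,-240.5,175,-7)"
```

```text
clock: 39.88
tcp_pos: [0.448, 0.3421, 0.0309]
tcp_rot: [0.019, -0.103, 0.994, -0.01]
wrist_force: [0.4, -0.2, -1.5]
grip_width: 0.0149
clock: 40.63
tcp_pos: [0.446, 0.3472, 0.189]
tcp_rot: [0.026, -0.103, 0.994, -0.007]
wrist_force: [0.9, 0.4, 0.5]
grip_width: 0.073
0.96 [449.1 342.3] [ 29. 176.] ang 11.9
0.52 [441.6 377.7] [ 28. 169.] ang 11.9
t 40.7 pos [442.8 345.1 182.9] yaw -168.1 tilt [ 0.044 -0.013] F [-0.2  1.  -0.4] w 0.0849 q [ 0.53  0.23  1.66 -0.04  1.22 -1.24]
pos [442.8 345.1 182.9] yaw -168.1 q6 -1.24 | x -22 y -603 z 22 twist 0.330
```

```bash
python3 -m crank '[{"x":-1,"y":-40,"z":0,"twist":0.03,"claw":1},{"x":-3,"y":-80,"z":0,"twist":0.06,"claw":1},{"x":-5,"y":-120,"z":0,"twist":0.09,"claw":1},{"x":-7,"y":-160,"z":5,"twist":0.12,"claw":1},{"x":-9,"y":-200,"z":5,"twist":0.15,"claw":1},{"x":-11,"y":-240,"z":5,"twist":0.18,"claw":1},{"x":-12,"y":-280,"z":5,"twist":0.21,"claw":1},{"x":-13,"y":-320,"z":10,"twist":0.24,"claw":1},{"x":-14,"y":-360,"z":10,"twist":0.27,"claw":1},{"x":-15,"y":-400,"z":10,"twist":0.3,"claw":1},{"x":-16,"y":-440,"z":15,"twist":0.33,"claw":1},{"x":-17,"y":-480,"z":15,"twist":0.33,"claw":1},{"x":-18,"y":-520,"z":20,"twist":0.33,"claw":1},{"x":-20,"y":-560,"z":22,"twist":0.33,"claw":1},{"x":-22,"y":-603,"z":22,"twist":0.33,"claw":1},{"x":-22,"y":-603,"z":22,"twist":0.33,"claw":1},{"x":-22,"y":-603,"z":22,"twist":0.33,"claw":1}]'; python3 fit.py 55 80; python3 -c "
from h import *
ob(); go(588.5,-240.5,71,-7)"
```

```text
clock: 42.15
tcp_pos: [0.5878, -0.2428, 0.1727]
tcp_rot: [0.021, 0.063, 0.998, -0.005]
wrist_force: [0.1, 0.1, -0.1]
grip_width: 0.0853
0.81 [ 583.6 -314.4] [ 32. 176.] ang -6.6
0.79 [ 589.2 -241.2] [ 32. 176.] ang -6.9
t 42.2 pos [ 587.6 -239.7  173. ] yaw 172.9 tilt [ 0.041 -0.011] F [-0.4  1.3  0. ] w 0.085 q [-0.53  0.37  1.49  0.01  1.23 -1.98]
pos [ 587.6 -239.7  173. ] yaw 172.9 q6 -1.98 | x 3 y -0 z 102 twist -0.001
```

```bash
python3 -m crank '[{"x":1,"y":0,"z":30,"twist":0,"claw":0.3},{"x":2,"y":0,"z":60,"twist":0,"claw":0.2},{"x":3,"y":0,"z":80,"twist":0,"claw":0.2},{"x":3,"y":0,"z":95,"twist":0,"claw":0.2},{"x":3,"y":0,"z":102,"twist":0,"claw":0.2},{"x":3,"y":0,"z":102,"twist":0,"claw":0.2},{"x":3,"y":0,"z":102,"twist":0,"claw":-1},{"x":3,"y":0,"z":102,"twist":0,"claw":-1},{"x":3,"y":0,"z":102,"twist":0,"claw":-1},{"x":3,"y":0,"z":102,"twist":0,"claw":-1},{"x":3,"y":0,"z":102,"twist":0,"claw":-1},{"x":3,"y":0,"z":102,"twist":0,"claw":-1}]' 80; python3 -m crank '[{"x":0,"y":0,"z":-6,"twist":0,"claw":-1},{"x":0,"y":0,"z":-12,"twist":0,"claw":-1},{"x":-1,"y":0,"z":-18,"twist":0,"claw":-1},{"x":-1,"y":0,"z":-24,"twist":0,"claw":-1},{"x":-1,"y":0,"z":-30,"twist":0,"claw":-1},{"x":-1,"y":0,"z":-36,"twist":0,"claw":-1},{"x":-2,"y":0,"z":-42,"twist":0,"claw":-1},{"x":-2,"y":0,"z":-55,"twist":0,"claw":-1},{"x":-3,"y":0,"z":-75,"twist":0,"claw":-1},{"x":-4,"y":0,"z":-100,"twist":0,"claw":-1},{"x":-4,"y":0,"z":-100,"twist":0,"claw":-1}]'; python3 -c "
from h import *
ob()
go(455,305,170,12)"
```

```text
clock: 43.25
tcp_pos: [0.5901, -0.2407, 0.0731]
tcp_rot: [0.022, 0.062, 0.998, -0.005]
wrist_force: [-0.2, 2.7, 6.5]
grip_width: 0.0148
clock: 44.17
tcp_pos: [0.5931, -0.242, 0.1803]
tcp_rot: [0.027, 0.062, 0.998, -0.007]
wrist_force: [1.5, -1.2, -0.4]
grip_width: 0.0148
t 44.2 pos [ 593.1 -242.   180.3] yaw 173.0 tilt [ 0.054 -0.018] F [ 1.5 -1.2 -0.4] w 0.0148 q [-0.53  0.37  1.48  0.01  1.23 -1.98]
pos [ 593.1 -242.   180.3] yaw 173.0 q6 -1.98 | x 204 y 526 z -7 twist -0.332
```

```bash
python3 -c "
from h import *
for i in range(4): r.get_image('wrist')
ob()
go(455,305,170,12)"
```

```text
t 44.4 pos [ 588.9 -239.7  172.3] yaw 172.9 tilt [ 0.042 -0.011] F [ 0.4 -0.6 -2.6] w 0.0149 q [-0.53  0.38  1.49  0.01  1.23 -1.98]
pos [ 588.9 -239.7  172.3] yaw 172.9 q6 -1.98 | x 200 y 524 z -9 twist -0.333
```

```bash
python3 -m crank '[{"x":10,"y":20,"z":-9,"twist":-0.03,"claw":-1},{"x":25,"y":55,"z":-9,"twist":-0.06,"claw":-1},{"x":40,"y":90,"z":-9,"twist":-0.09,"claw":-1},{"x":55,"y":125,"z":-9,"twist":-0.12,"claw":-1},{"x":70,"y":160,"z":-9,"twist":-0.15,"claw":-1},{"x":85,"y":195,"z":-9,"twist":-0.18,"claw":-1},{"x":100,"y":230,"z":-9,"twist":-0.21,"claw":-1},{"x":115,"y":265,"z":-9,"twist":-0.24,"claw":-1},{"x":130,"y":300,"z":-9,"twist":-0.27,"claw":-1},{"x":145,"y":335,"z":-9,"twist":-0.3,"claw":-1},{"x":160,"y":370,"z":-9,"twist":-0.333,"claw":-1},{"x":170,"y":405,"z":-9,"twist":-0.333,"claw":-1},{"x":180,"y":440,"z":-9,"twist":-0.333,"claw":-1},{"x":190,"y":475,"z":-9,"twist":-0.333,"claw":-1},{"x":200,"y":505,"z":-9,"twist":-0.333,"claw":-1},{"x":200,"y":524,"z":-9,"twist":-0.333,"claw":-1},{"x":200,"y":524,"z":-9,"twist":-0.333,"claw":-1},{"x":200,"y":524,"z":-9,"twist":-0.333,"claw":-1}]'; python3 fit.py 20 35; python3 -c "
from h import *
r.get_image('wrist');ob()
go(455,305,31,12)"
```

```text
clock: 45.87
tcp_pos: [0.4536, 0.3053, 0.1681]
tcp_rot: [0.019, -0.106, 0.994, -0.008]
wrist_force: [-0.3, 0.2, -1.3]
grip_width: 0.0148
0.9 [387.2 321.7] [ 2. 45.] ang 12.6
0.73 [447.3 343.8] [ 25. 172.] ang 11.9
t 46.0 pos [454.3 303.7 168.7] yaw -168.0 tilt [ 0.04  -0.012] F [-0.6  0.3 -2.3] w 0.0153 q [ 0.45  0.21  1.71 -0.03  1.19 -1.32]
pos [454.3 303.7 168.7] yaw -168.0 q6 -1.32 | x 4 y 4 z 138 twist -0.001
```

```bash
python3 -m crank '[{"x":1,"y":1,"z":25,"twist":0,"claw":-1},{"x":2,"y":2,"z":55,"twist":0,"claw":-1},{"x":3,"y":3,"z":80,"twist":0,"claw":-1},{"x":4,"y":4,"z":105,"twist":0,"claw":-1},{"x":4,"y":4,"z":120,"twist":0,"claw":-1},{"x":4,"y":4,"z":130,"twist":0,"claw":-1},{"x":4,"y":4,"z":136,"twist":0,"claw":-1},{"x":4,"y":4,"z":138,"twist":0,"claw":-1},{"x":4,"y":4,"z":138,"twist":0,"claw":-1}]'; python3 -m crank '[{"x":0,"y":0,"z":0,"twist":0,"claw":-0.4},{"x":0,"y":0,"z":0,"twist":0,"claw":-0.4},{"x":0,"y":0,"z":0,"twist":0,"claw":-0.4},{"x":0,"y":0,"z":-20,"twist":0,"claw":-0.4},{"x":0,"y":0,"z":-50,"twist":0,"claw":-0.4},{"x":0,"y":0,"z":-90,"twist":0,"claw":0},{"x":0,"y":0,"z":-130,"twist":0,"claw":1},{"x":0,"y":0,"z":-150,"twist":0,"claw":1},{"x":0,"y":0,"z":-150,"twist":0,"claw":1}]'; python3 fit.py 20 35; python3 -c "
from h import *
r.get_image('wrist');ob()
go(580,-315,175,-7)"
```

```text
clock: 46.77
tcp_pos: [0.4557, 0.3048, 0.0309]
tcp_rot: [0.02, -0.104, 0.994, -0.008]
wrist_force: [0.2, -0.3, -1.5]
grip_width: 0.0149
clock: 47.52
tcp_pos: [0.4537, 0.309, 0.1888]
tcp_rot: [0.027, -0.104, 0.994, -0.006]
wrist_force: [0.1, 0.7, 0.2]
grip_width: 0.0725
0.69 [449.2 342.1] [ 29. 176.] ang 12.0
0.68 [455.8 304.9] [ 29. 176.] ang 12.2
t 47.7 pos [449.3 306.6 180.9] yaw -168.1 tilt [ 0.041 -0.012] F [-0.5 -0.6 -1.2] w 0.0852 q [ 0.46  0.19  1.71 -0.03  1.21 -1.31]
pos [449.3 306.6 180.9] yaw -168.1 q6 -1.31 | x 1 y -635 z 19 twist 0.330
```

```bash
python3 -m crank '[{"x":0,"y":-40,"z":0,"twist":0.03,"claw":1},{"x":0,"y":-80,"z":0,"twist":0.06,"claw":1},{"x":0,"y":-120,"z":0,"twist":0.09,"claw":1},{"x":0,"y":-160,"z":0,"twist":0.12,"claw":1},{"x":0,"y":-200,"z":0,"twist":0.15,"claw":1},{"x":0,"y":-240,"z":0,"twist":0.18,"claw":1},{"x":0,"y":-280,"z":0,"twist":0.21,"claw":1},{"x":0,"y":-320,"z":5,"twist":0.24,"claw":1},{"x":0,"y":-360,"z":5,"twist":0.27,"claw":1},{"x":0,"y":-400,"z":5,"twist":0.3,"claw":1},{"x":0,"y":-440,"z":10,"twist":0.33,"claw":1},{"x":0,"y":-480,"z":10,"twist":0.33,"claw":1},{"x":0,"y":-520,"z":15,"twist":0.33,"claw":1},{"x":0,"y":-560,"z":19,"twist":0.33,"claw":1},{"x":-1,"y":-600,"z":19,"twist":0.33,"claw":1},{"x":-1,"y":-635,"z":19,"twist":0.33,"claw":1},{"x":-1,"y":-635,"z":19,"twist":0.33,"claw":1},{"x":-1,"y":-635,"z":19,"twist":0.33,"claw":1}]'; python3 fit.py 55 80; python3 -c "
from h import *
r.get_image('wrist');ob(); go(582,-315,71,-7)"
```

```text
clock: 49.17
tcp_pos: [0.5805, -0.316, 0.1717]
tcp_rot: [0.019, 0.063, 0.998, -0.003]
wrist_force: [-0.3, 0.8, 1.3]
grip_width: 0.0853
0.67 [ 583.7 -315.2] [ 32. 176.] ang -6.9
t 49.3 pos [ 580.8 -312.9  172.9] yaw 173.1 tilt [ 0.038 -0.009] F [-0.7  0.4  0.2] w 0.0852 q [-0.63  0.43  1.42  0.02  1.26 -2.09]
pos [ 580.8 -312.9  172.9] yaw 173.1 q6 -2.09 | x 3 y -2 z 102 twist 0.001
```

```bash
python3 -m crank '[{"x":1,"y":-2,"z":30,"twist":0,"claw":0.3},{"x":2,"y":-2,"z":60,"twist":0,"claw":0.2},{"x":3,"y":-2,"z":80,"twist":0,"claw":0.2},{"x":3,"y":-2,"z":95,"twist":0,"claw":0.2},{"x":3,"y":-2,"z":102,"twist":0,"claw":0.2},{"x":3,"y":-2,"z":102,"twist":0,"claw":0.2},{"x":3,"y":-2,"z":102,"twist":0,"claw":-1},{"x":3,"y":-2,"z":102,"twist":0,"claw":-1},{"x":3,"y":-2,"z":102,"twist":0,"claw":-1},{"x":3,"y":-2,"z":102,"twist":0,"claw":-1},{"x":3,"y":-2,"z":102,"twist":0,"claw":-1},{"x":3,"y":-2,"z":102,"twist":0,"claw":-1}]' 80; python3 -m crank '[{"x":0,"y":0,"z":-6,"twist":0,"claw":-1},{"x":0,"y":0,"z":-12,"twist":0,"claw":-1},{"x":-1,"y":0,"z":-18,"twist":0,"claw":-1},{"x":-1,"y":0,"z":-24,"twist":0,"claw":-1},{"x":-1,"y":0,"z":-30,"twist":0,"claw":-1},{"x":-1,"y":0,"z":-36,"twist":0,"claw":-1},{"x":-2,"y":0,"z":-42,"twist":0,"claw":-1},{"x":-2,"y":0,"z":-55,"twist":0,"claw":-1},{"x":-3,"y":0,"z":-75,"twist":0,"claw":-1},{"x":-4,"y":0,"z":-100,"twist":0,"claw":-1},{"x":-4,"y":0,"z":-100,"twist":0,"claw":-1}]'; python3 -c "
from h import *
for i in range(4): r.get_image('wrist')
ob()
go(461.5,269,170,12)"
```

```text
clock: 50.32
tcp_pos: [0.5827, -0.3161, 0.0732]
tcp_rot: [0.021, 0.061, 0.998, -0.004]
wrist_force: [-0.4, 1.6, 6.9]
grip_width: 0.015
clock: 51.23
tcp_pos: [0.5859, -0.3178, 0.1806]
tcp_rot: [0.026, 0.06, 0.998, -0.008]
wrist_force: [1.4, -1.1, -0.1]
grip_width: 0.0144
t 51.4 pos [ 581.8 -315.   172. ] yaw 173.1 tilt [ 0.039 -0.01 ] F [-0.1 -0.3 -2. ] w 0.015 q [-0.63  0.43  1.42  0.02  1.26 -2.09]
pos [ 581.8 -315.   172. ] yaw 173.1 q6 -2.09 | x 190 y 565 z -8 twist -0.331
```

```bash
python3 -m crank '[{"x":10,"y":20,"z":-9,"twist":-0.03,"claw":-1},{"x":25,"y":55,"z":-9,"twist":-0.06,"claw":-1},{"x":40,"y":90,"z":-9,"twist":-0.09,"claw":-1},{"x":55,"y":125,"z":-9,"twist":-0.12,"claw":-1},{"x":70,"y":160,"z":-9,"twist":-0.15,"claw":-1},{"x":85,"y":195,"z":-9,"twist":-0.18,"claw":-1},{"x":100,"y":230,"z":-9,"twist":-0.21,"claw":-1},{"x":115,"y":265,"z":-9,"twist":-0.24,"claw":-1},{"x":130,"y":300,"z":-9,"twist":-0.27,"claw":-1},{"x":145,"y":335,"z":-9,"twist":-0.3,"claw":-1},{"x":155,"y":370,"z":-9,"twist":-0.331,"claw":-1},{"x":160,"y":405,"z":-9,"twist":-0.331,"claw":-1},{"x":165,"y":440,"z":-9,"twist":-0.331,"claw":-1},{"x":175,"y":475,"z":-9,"twist":-0.331,"claw":-1},{"x":185,"y":510,"z":-9,"twist":-0.331,"claw":-1},{"x":190,"y":545,"z":-9,"twist":-0.331,"claw":-1},{"x":190,"y":565,"z":-9,"twist":-0.331,"claw":-1},{"x":190,"y":565,"z":-9,"twist":-0.331,"claw":-1},{"x":190,"y":565,"z":-9,"twist":-0.331,"claw":-1}]'; python3 look.py w16 tray:55; python3 -c "
from h import *
r.get_image('wrist');ob()
go(462,271,31,12)"
```

```text
clock: 53.02
tcp_pos: [0.46, 0.2694, 0.1688]
tcp_rot: [0.017, -0.106, 0.994, -0.008]
wrist_force: [0.7, -1.1, -1.6]
grip_width: 0.0151
t 53.0 pos [460.  269.4 168.8] yaw -167.8 tilt [ 0.036 -0.011] F [ 0.7 -1.1 -1.6] w 0.0151 q [ 0.38  0.19  1.74 -0.03  1.18 -1.39]
('tray', 0.58, [450.0, 328.0], [176.0, 210.0], 11.7, 23403)
t 53.2 pos [460.7 267.7 169.5] yaw -168.0 tilt [ 0.037 -0.011] F [ 0.  -0.1 -1.1] w 0.015 q [ 0.38  0.18  1.75 -0.03  1.18 -1.39]
pos [460.7 267.7 169.5] yaw -168.0 q6 -1.39 | x 3 y 5 z 138 twist -0.000
```

View pics/w16.png

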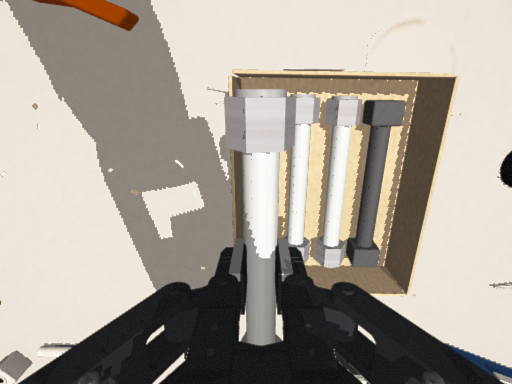

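Bar and two tubes lie side by side in the tray (pixels (375,180), (340,180), (300,180)). The last tube goes in the free slot on the left.

```bash
python3 -m crank '[{"x":1,"y":2,"z":25,"twist":0,"claw":-1},{"x":2,"y":4,"z":55,"twist":0,"claw":-1},{"x":3,"y":6,"z":80,"twist":0,"claw":-1},{"x":3,"y":6,"z":100,"twist":0,"claw":-1},{"x":3,"y":6,"z":115,"twist":0,"claw":-1},{"x":3,"y":6,"z":127,"twist":0,"claw":-1},{"x":3,"y":6,"z":135,"twist":0,"claw":-1},{"x":3,"y":6,"z":138,"twist":0,"claw":-1},{"x":3,"y":6,"z":138,"twist":0,"claw":-1}]'; python3 -m crank '[{"x":0,"y":0,"z":0,"twist":0,"claw":-0.5},{"x":0,"y":0,"z":0,"twist":0,"claw":-0.5},{"x":0,"y":0,"z":0,"twist":0,"claw":-0.45},{"x":0,"y":0,"z":-20,"twist":0,"claw":-0.45},{"x":0,"y":0,"z":-50,"twist":0,"claw":-0.45},{"x":0,"y":0,"z":-90,"twist":0,"claw":0},{"x":0,"y":0,"z":-130,"twist":0,"claw":1},{"x":0,"y":0,"z":-150,"twist":0,"claw":1},{"x":0,"y":0,"z":-150,"twist":0,"claw":1}]'; python3 fit.py 17 35; python3 - <<'E'
from h import *
im,d=r.get_image('top'); save('top','t2.png',im)
cv2.imwrite('pics/t2c.png',cv2.resize(im[90:260,70:430,::-1],(800,378),interpolation=cv2.INTER_CUBIC)); ob()
for t,z in (('mug',.094),('tube0',.017)): print(rect('top',t,z,False))
E
```

```text
clock: 53.92
tcp_pos: [0.4621, 0.2712, 0.0329]
tcp_rot: [0.018, -0.103, 0.994, -0.007]
wrist_force: [-3.6, 1.2, 3.9]
grip_width: 0.0152
clock: 54.67
tcp_pos: [0.4612, 0.2742, 0.1902]
tcp_rot: [0.025, -0.103, 0.994, -0.006]
wrist_force: [1.0, 0.4, 0.6]
grip_width: 0.0707
0.79 [449.3 342.2] [ 32. 176.] ang 12.2
0.71 [455.8 303.4] [ 34. 176.] ang 11.8
0.71 [463.5 271. ] [ 34. 176.] ang 10.8
t 54.8 pos [456.5 272.3 182.6] yaw -168.1 tilt [ 0.037 -0.011] F [ 0.6  0.4 -0.6] w 0.0852 q [ 0.39  0.17  1.74 -0.03  1.21 -1.38]
[('mug', 0.9, [540.0, -469.0], [99.0, 99.0], -2.9, 834)]
[('tube0', 0.65, [454.0, 298.0], [27.0, 174.0], 12.7, 241), ('tube0', 0.55, [462.0, 267.0], [33.0, 177.0], 11.3, 310)]
```

View pics/t2c.png

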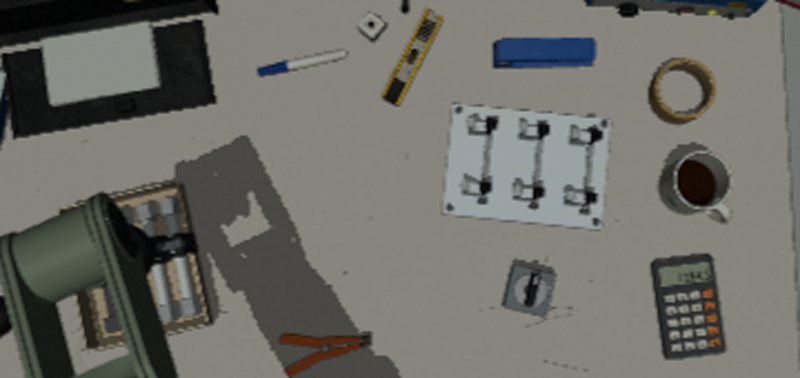

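The clip block is empty, the key is at rest, the mug is unmoved and no tubes are left on the worktop. One depth check that the last tube lies flat.

```bash
python3 chk.py w17
```

```text
t 54.9 pos [455.5 272.  180.9] yaw -168.1 tilt [ 0.033 -0.012] F [-0.8  0.  -0.1] w 0.0852 q [ 0.39  0.17  1.74 -0.03  1.21 -1.38]
0.64 [463. 307.] [193.  35.] 12.1 top z along axis [np.float64(31.2), np.float64(30.8), np.float64(25.6), np.float64(25.7), np.float64(25.6), np.float64(25.5), np.float64(25.4), np.float64(25.3), np.float64(25.5), np.float64(30.3), np.float64(30.9), np.float64(30.6)]
0.6 [464. 271.] [177.  32.] 11.7 top z along axis [np.float64(31.0), np.float64(31.1), np.float64(25.6), np.float64(25.6), np.float64(25.4), np.float64(25.5), np.float64(25.7), np.float64(25.5), np.float64(25.4), np.float64(25.5), np.float64(31.1), np.float64(30.9)]
0.57 [448. 342.] [173.  33.] 12.1 top z along axis [np.float64(31.0), np.float64(31.0), np.float64(25.5), np.float64(25.7), np.float64(25.5), np.float64(25.5), np.float64(25.7), np.float64(25.6), np.float64(25.5), np.float64(25.5), np.float64(30.8), np.float64(30.9)]
```

All lie flat on the tray floor, and the gripper is open and clear.

```bash
python3 -c "
from station import r
print(r.close_job())"
```

```text
the job is handed in; nothing more can be done
None
```

The leak test was run in the order asked and the job is handed in, at about 55 s of the 210 s allowed.

- **Bar and tubes in:** I laid the blanking bar in the tray, then pressed all three tubes home. Each was pushed with about 15–23 N to a hard stop, and its depth reading was level (70.5 mm, about 71 mm expected). I did not measure the jaw angles separately.
- **Start key:** I turned it clockwise to its stop, about 1.2 rad, where the moment rose to 1.2 Nm. After release it sprang back to within 1° of its rest angle.
- **Tubes out:** I pulled all three tubes and laid them beside the bar. Depth shows the tubes flat on the tray floor; the bar was seen flat earlier and not depth-checked at the end.
- **Last look:** the block was empty and the mug within about 2 mm of where it was first measured. The gripper was open and clear, and nothing had slipped or been knocked.
- **Small disagreements:** station 0's tube read about 4 mm further along the block than the seat estimate, but it was level and home. The tool picked up about 2° of tilt during the run, with no visible effect.

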